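Load the parts-washer carrier, hook on its cover and throw the draw latch

TASK

Put every loose pipe and angle offcut lying to the right of the wash carrier (the perforated steel tray on legs) inside it, all below its rim. Then fit the loose cover: hook its two tabs under the hooks on the carrier's back wall at a tilt and swing it down until it lies flat on the rim; then lay the latch's wire loop over into the keeper on the cover's front edge and push the lever down past its toggle point until it snaps home. The carrier is turned over in the washer, so nothing may be left loose; do not shift the spray can or the tape measure.

Things in the scene. Friction and masses are not known exactly. Their poses are not given: they have to be found in the camera images.
- carrier: steel tray 180 (x) x 270 (y) mm on legs; walls 4 thick, floor 72 and rim 142 above the table; stands firm. Origin on the table under its centre, x to its back (away from the latch), y left, z up. Draw latch in the middle of the front wall (x = -90)
- hook_left (a point): left back hook, 36 wide (y): point on the rim at x = 90, y = 100, axes as the carrier's. Its arm is 3 thick, underside 14 above the rim, reaching forward to 10 mm in front of this point, closed 14 mm behind it; an upturned lead-in lip goes on to 20 mm in front, up to 23 above the rim. A cover tab goes under the arm
- hook_right (a point): right back hook, the same at y = -100
- cover: steel plate 186 (x) x 276 (y) x 3, 0.55 kg. Origin: centre of the underside; x to its tabs (back). Seated, origin 142 above the table over the carrier's centre, axes as the carrier's. Tabs 30 wide at y = +-100 reach to x = 100. Ribs 12 deep below fit inside the walls with 2.5 mm play at the sides, 4 at the front (rib to x = -82). Starts lying on its ribs left of the carrier
- cover_handle (a point): centre of the cover's flat-sided bar handle: 14 thick (x), 100 long (y), 16 high, 33 above the plate's underside, over the cover's centre; the plate's top is 22 below the bar's underside; posts at its two ends
- keeper (a point): on the cover, 104 in front of its origin: where the loop's bar lies when hooked. An upward-open channel 28 wide (y): floor 2.5 below this point, front lip 6 high above the floor, 7 to 10 in front of this point; back plate 7 behind it, up to 16 above it. Axes as the cover's
- lever (a joint): lever angle, rad: 0 closed, hanging straight down; pi/2 straight out to the front; stop at 2.2, leaning up and out; it starts near there. Stiff: stays where it is left (0.06 N m). With the loop hooked the springs draw from about 1.7 on; about 5 N at its end pushes it through; dead centre at about 0.4, well below that it snaps to 0 by itself
- loop (a joint): loop angle relative to the lever, rad: the loop is upright when lever + loop = 0 and leans to the front, away from the cover, when the sum is negative. Swings freely and falls the way it leans: in front to its stop at -2.6, just above the open lever; behind onto the keeper's back plate. Pivots run along the carrier's y
- latch_pivot (a point): the lever's pivot, in the carrier frame at x = -108, y = 0, z = 89.5. Lever: plate 28 wide, 78 long from here; its face to push lies 6 mm off the pivot axis, at the front when closed, on top when it sticks out. The loop's pin is on the lever 15 from the pivot (closed: 5 behind, 14 below)
- lever_end (a point): centre of the lever's rounded end (9 thick, 28 wide), 74 mm from the pivot
- loop_bar (a point): middle of the loop's cross bar: 5 mm wire along y, side wires 44 apart, 56 from the loop's pin; springs let it out by up to 10 mm, 5 N/mm. The lever must stand at 1.9 or more for the bar to swing over the keeper's lip; then it leans on the back plate and drops to the channel's floor as the lever goes down
- pipe_0: steel pipe offcut, 42 outside diameter, wall 4, 55 long, standing on end (knocked over, it rolls). Origin: centre of its lower end; own z along the pipe. May be absent
- pipe_1: as pipe_0
- pipe_2: as pipe_0
- angle_0: steel angle offcut 40 x 40 x 110, 4 thick, one leg flat on the table, the other upright. Own z runs along it from the origin at one end (0 to 110), own y points down; origin 20 above the table, mid-section. Upright leg: own x = -20 to -16, y = -20 (top edge) to 20. Flat leg: y = 16 to 20. May be absent
- angle_1: as angle_0
- spray_can: spray can, 54 diameter, 188 high, behind the pieces; leave it alone
- tape: tape measure, 39 x 90 x 64, behind the pieces; leave it alone

How it is judged:
By the outcome, as a careful person would: the job done as asked, in the order asked, and still so for the second after the job is handed in, with the robot touching nothing.
Of pipe_0, pipe_1, pipe_2, angle_0, angle_1 only 3 to 5 are there at a start; the rules pass over those that are not, and their reading is None.
At some moment in a run one of pipe_0, pipe_1, pipe_2, angle_0, angle_1 may be knocked a few centimetres aside while the robot is not near it.
Once in a run the grip may slacken for a moment while it holds something.
It also fails if it takes over 210 s, if anything falls off the work surface, if the arm or the gripper's body presses on something with over 40 N, if the wrist force passes 120 N, or if a joint passes its speed limit or range.

ROBOT

A 6-joint arm with a two-finger parallel gripper is mounted at the origin on a cart in front of the work surface, level with it; the furniture and walls round the work are solid. World frame = base frame: x ahead of the robot, y to its left, z up, the work surface at z = 0. Lengths are in m, angles in degrees, forces in N, time in s.
With the tool pointing down it reaches from about 0.4 to 0.825 m from the base axis. Payload 7 kg.
Tool frame: the origin (TCP) lies midway between the tips of the shut fingers; the grasp point (between the pads) lies r.pinch_z behind it (r.pinch_z is the distance from the TCP to the grasp point, in m); z points along the fingers, y is the line along which they close (so a half turn about z gives the same grasp; the last joint's range is limited). The gripper opens to 88 mm and grips with 3 to 60 N. Pads are 19 mm wide; open, the fingers measure 130 mm over their backs; the gripper's body (78 mm by 193 mm) begins 47 mm behind the grasp point.
Start: joints at [-55.399, 20.546, 0.682, 0, -70.136, -16.507], TCP at [0.21, -0.642, 0.227] pointing down, gripper open.
Joint ranges: [-176.03, 176.03], [-82.01, 121.73], [-58.28, 71.71], [-173.87, 95.51], [-174.79, -0.11], [-173.66, 173.66]. Speed limits (degrees/s): [136.94, 136.94, 172.46, 180, 180, 180].

INTERFACE

Orientations are given as [roll, pitch, yaw] about the fixed x, y, z axes, in that order (R = Rz(yaw) Ry(pitch) Rx(roll)).
In Python, from plant import r, optics, job gives the robot as it stands.
- The arm moves only by the shell command python3 -m crank 'ROWS' [FORCE]. ROWS is JSON, a list of rows, each an object with "xyz": the shift along the tool's x, y, z in units of 30 mm (1.0 is 30 mm), a list of three; "delta_rot": the turn, a rotation vector about the tool's x, y, z in degrees, a list of three; "claw": the closure, from 0 (fully open) to 1 (shut). A call has 1 to 20 rows; each row is the pose to reach, as a shift and turn from the pose commanded when the call began, along the tool's axes at that moment; what a row does not reach only later rows make up. A row lasts 1/8 s, in which the tool goes at most 62.5 mm and 10.7 degrees, less where a joint would pass 70% of its speed; a pose out of reach is approached as far as the arm can. A call with a gripper value outside its range is refused whole. The fingers move at their own pace and stop on an object; FORCE is the grip in N (left out, the last holds). Time passes only in rows, so rows that repeat a pose let the fingers close. It gives the time, the measured TCP pose, the force, the opening and the grip force at its end, in the units of the state.
- r.get_state(): the state, without advancing time (a new reading comes with each control period).
- optics.capture(name): name is "scene" or "top"; returns a dict with "img" (400x640x3 uint8, blue, green, red), "fovy" (degrees; the focal length in pixels is half the picture's height over the tangent of half this angle, whatever the lens; pixels are square), "cx", "cy" (the principal point, pixels), "eye" and "rotation" of the camera in the world. Camera axes: x right, y up, looking along -z (the intrinsics and any distortion apply to the point x, -y, -z); pixel columns grow to the right and rows downward; lengths in m; the calibration is good to about 2 mm. A picture is of the moment at which its call begins. There is no depth.
- job.close_job(): hands the job in; it is judged then, once.
The state is a dict: "time_s": time; "joints": joint angles; "qd": joint speeds; "joint_torque": joint torques, N m; "tcp_pos": TCP position; "eef_rot": TCP orientation; "contact_force": force on the tool from outside, world axes, zero at the start; "moment": the same for the moment, N m; "gripper_width": finger opening in m; "gripper_force": force on a finger pad.
Only numpy, scipy, OpenCV 4.12 (cv2) and the standard library are available. Lean on these libraries where they do the work, as an engineer would, in place of code of your own. Each camera call takes 0.05 s, during which the arm holds its last target. There are 200 camera calls.

## Working session

There is one attempt and no reset: what is moved stays moved. The work goes in short steps, Python scripts to look and compute and a shell command to move; the robot and the scene stay as the last step left them, time stands still between calls to the robot, and variables do not carry over. Pictures are saved under pics/ and viewed, at most 14 in all, crops included, and the job is handed in when it is done.

```bash
ls; mkdir -p pics; cat > h.py <<'E'
import numpy as np, cv2
from plant import r, optics, job
from scipy.spatial.transform import Rotation as R
def cap(n):
    c=optics.capture(n); return c
def foc(c): return 200/np.tan(np.radians(c['fovy'])/2)
def ray(c,u,v):
    d=c['rotation']@np.array([(u-c['cx'])/foc(c),-(v-c['cy'])/foc(c),-1]); return np.array(c['eye']),d
def onz(c,u,v,z):
    e,d=ray(c,u,v); return e+d*(z-e[2])/d[2]
def proj(c,p):
    q=np.array(c['rotation']).T@(np.array(p)-c['eye']); return c['cx']+foc(c)*q[0]/-q[2], c['cy']-foc(c)*q[1]/-q[2]
E
python3 - <<'E'
from h import *
for n in('scene','top'):
    c=cap(n); cv2.imwrite(f'pics/{n}0.png',c['img']); print({k:v for k,v in c.items() if k!='img'})
print(r.get_state(), r.pinch_z)
E
```

```text
pics
{'fovy': 43.61621224449793, 'cx': 325.4231995123906, 'cy': 200.6070173104028, 'eye': array([-0.77934989, -0.22295577,  0.91812987]), 'rotation': array([ 59.83364478,  -0.44331652, -81.11023303])}
{'fovy': 52.91749612457456, 'cx': 326.70357869808424, 'cy': 203.62879195192082, 'eye': array([ 0.42373115, -0.01036694,  1.22982623]), 'rotation': array([  8.96335016,  -1.64818934, -88.4704499 ])}
{'time_s': 0.1, 'joints': array([-5.53994537e+01,  2.05875390e+01,  6.38777797e-01, -1.65244740e-02,
       -7.01362802e+01, -1.65074103e+01]), 'qd': array([-0.01363481, -0.0790249 ,  0.22194981,  0.10891043,  0.02802323,
       -0.00569168]), 'joint_torque': array([-1.00826928e-03, -5.84163630e+01,  2.93752116e+01,  7.01552957e+00,
        1.01667762e-02, -5.00251053e-05]), 'tcp_pos': array([ 0.20946512, -0.6412145 ,  0.22571598]), 'eef_rot': array([ 1.79914050e+02, -9.27105196e-03, -1.61912483e+02]), 'contact_force': array([-0.45956474, -0.21225041,  0.9079956 ]), 'moment': array([-0.03401347, -0.00163355,  0.04185416]), 'gripper_force': 0.0, 'gripper_width': 0.08771011674824614} 0.0188
```

View pics/scene0.png

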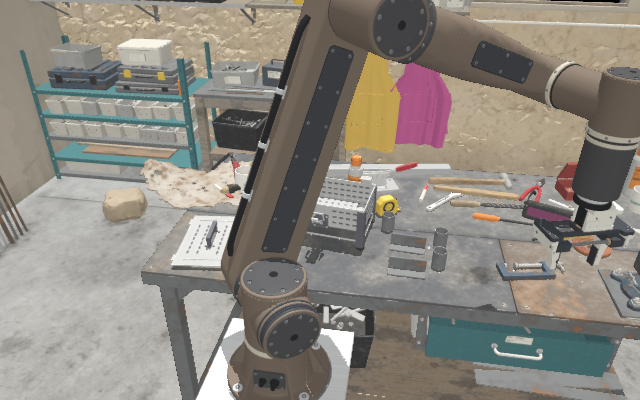

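View pics/top0.png

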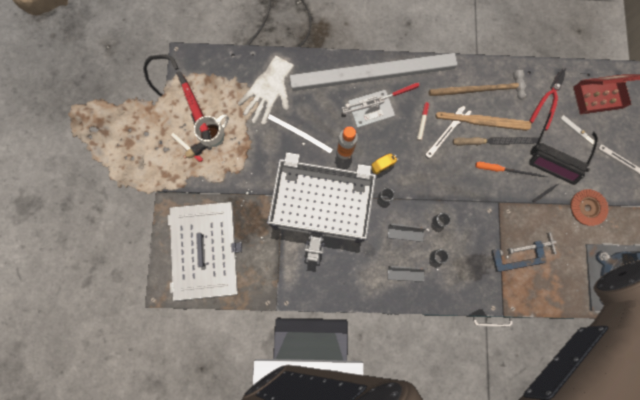

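```bash
sed -i "s/c=optics.capture(n); return c/c=optics.capture(n); c['rotation']=R.from_euler('xyz',c['rotation'],degrees=True).as_matrix(); return c/" h.py
python3 - <<'E'
from h import *
im=cv2.imread('pics/top0.png'); 
cv2.imwrite('pics/t1.png',cv2.resize(im[145:285,255:455],None,fx=4,fy=4,interpolation=cv2.INTER_CUBIC))
a=cv2.resize(im[195:305,160:250],None,fx=5,fy=5,interpolation=cv2.INTER_CUBIC); s=cv2.imread('pics/scene0.png')
b=cv2.resize(s[150:290,290:460],(340,280),interpolation=cv2.INTER_CUBIC)
o=np.zeros((550,800,3),np.uint8); o[:,:450]=a; o[:280,455:795]=b; cv2.imwrite('pics/t2.png',o)
c=cap('top')
for (u,v,z) in [(389,190,.055),(442,215,.055),(438,252,.055),(406,232,0),(406,273,0),(202,251,.015),(200,250,.045),(237,247,.01),(322,200,.072),(347,135,.188),(314,250,.14),(150,308,0),(640,310,0)]: print(u,v,onz(c,u,v,z).round(3))
E
```

```text
389 190 [ 0.657 -0.224  0.055]
442 215 [ 0.586 -0.383  0.055]
438 252 [ 0.477 -0.369  0.055]
406 232 [ 0.538 -0.287  0.   ]
406 273 [ 0.413 -0.287  0.   ]
202 251 [0.462 0.327 0.015]
200 250 [0.464 0.325 0.045]
237 247 [0.477 0.226 0.01 ]
322 200 [ 0.618 -0.025  0.072]
347 135 [ 0.778 -0.086  0.188]
314 250 [ 0.469 -0.006  0.14 ]
150 308 [0.292 0.471 0.   ]
640 310 [ 0.321 -1.002  0.   ]
```

View pics/t1.png

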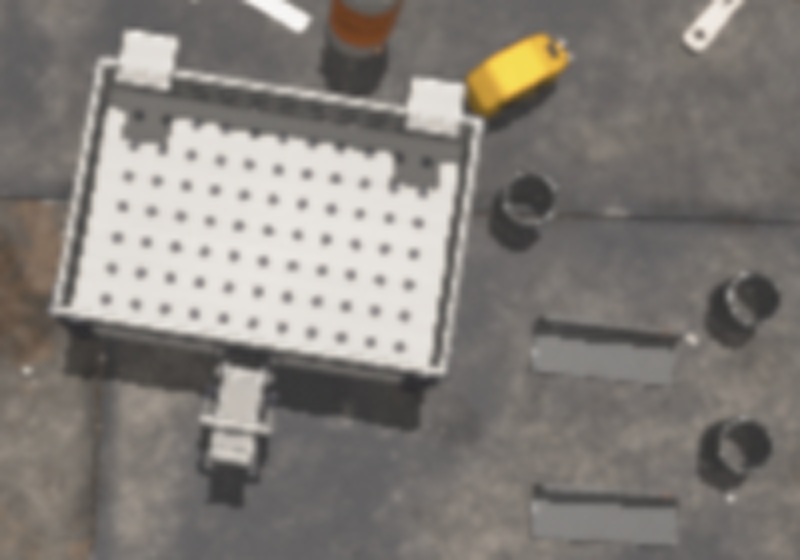

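View pics/t2.png

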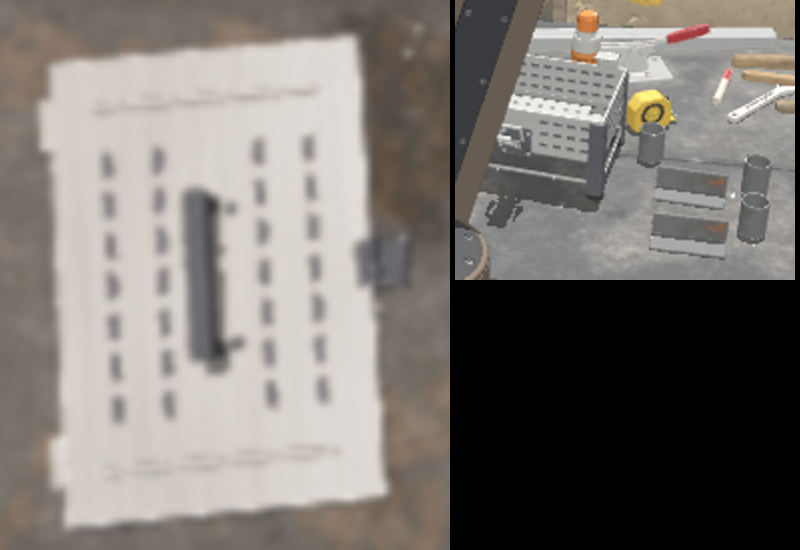

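Both pictures show: the carrier around top px (322,200), hooks to the back; latch at (314,245), open. Cover lies at (202,251), tabs to the left, keeper at right (237,247). Five pieces: pipes at (387,195), (443,220), (440,256) and angles at (406,232), (406,273), uprights at the back.

```bash
python3 - <<'E'
from h import *
c=cap('top')
def P(x,y,z): return onz(c,255+x/4-.375,145+y/4-.375,z)
def Q(x,y,z): return onz(c,160+x/5-.4,195+y/5-.4,z)
def rect(p,n):
    p=np.array(p)[:,:2]; e=np.roll(p,-1,0)-p
    print(n,'ctr',p.mean(0).round(4),'edges',np.linalg.norm(e,axis=1).round(4),'ang',np.degrees(np.arctan2(e[:,1],e[:,0])).round(2))
rect([P(x,y,.142) for x,y in[(57,314),(100,60),(482,121),(441,376)]],'carrier FL BL BR FR')
h=[P(149,49,.16),P(436,97,.16)]; print('hooks',np.array(h).round(4),np.linalg.norm(h[0]-h[1]))
rect([Q(x,y,.015) for x,y in[(49,62),(357,36),(385,494),(66,526)]],'cover')
print('handle ends',Q(196,190,.045),Q(203,361,.045),'keeper',Q(390,262,.015))
for x,y in[(752,300),(742,446),(529,199)]: print('pipe',P(x,y,.055).round(4))
for L in([(530,372),(668,384),(676,341),(538,333)],[(530,537),(675,544),(677,505),(535,498)]): rect([P(*p,.002) for p in L],'flat leg')
# colour mask check: white contours of cover / carrier
im=c['img']; m=cv2.inRange(im,(170,170,170),(255,255,255))
for k in cv2.findContours(cv2.morphologyEx(m,cv2.MORPH_CLOSE,np.ones((5,5))),cv2.RETR_EXTERNAL,2)[0]:
    if cv2.contourArea(k)>1500: print(cv2.minAreaRect(k),cv2.boundingRect(k))
E
```

```text
carrier FL BL BR FR ctr [ 0.6096 -0.0244] edges [0.1793 0.269  0.18   0.2636] ang [ -6.75 -97.38 171.53  82.49]
hooks [[ 0.7199  0.0622  0.16  ]
 [ 0.6929 -0.1353  0.16  ]] 0.1993359317746683
cover ctr [0.4658 0.3263] edges [0.1852 0.2739 0.1854 0.275 ] ang [ -83.27 -172.94   97.08    7.03]
handle ends [0.51406659 0.33242766 0.045     ] [0.41549581 0.32092441 0.045     ] keeper [0.47666412 0.22282698 0.015     ]
pipe [ 0.5727 -0.3844  0.055 ]
pipe [ 0.4649 -0.3751  0.055 ]
pipe [ 0.6435 -0.218   0.055 ]
flat leg ctr [ 0.5314 -0.285 ] edges [0.1066 0.0339 0.1069 0.0308] ang [-93.3  -11.14  88.37 168.59]
flat leg ctr [ 0.4076 -0.2855] edges [0.1101 0.0292 0.1083 0.0294] ang [-91.23  -3.63  88.75 172.74]
((200.71206665039062, 250.8929901123047), (93.56742858886719, 65.80908966064453), 86.42366790771484) (168, 203, 69, 97)
((321.0671081542969, 203.95303344726562), (98.01492309570312, 53.873451232910156), 10.007980346679688) (269, 169, 104, 69)
((296.92572021484375, 101.69595336914062), (100.64793395996094, 69.23857879638672), 22.456937789916992) (244, 56, 88, 97)
((372.8661193847656, 69.51825714111328), (11.52966022491455, 165.603759765625), 82.23483276367188) (291, 54, 165, 33)
```

```bash
cat >> h.py <<'E'
def go(*wps, rpy=None):
    """waypoints (x,y,z,yaw[,pitch-about-own-R]) -> rows from the present pose"""
    s=r.get_state(); p=s['tcp_pos']; T=R.from_euler('xyz',s['eef_rot'],degrees=True); lp,lr=p,T
    print('at',p.round(4),np.round(s['eef_rot'],1),'w',round(s['gripper_width'],4))
    for w in wps:
        q=np.array(w[:3]); G=w[3] if isinstance(w[3],R) else R.from_euler('xyz',[180,0,w[3]],degrees=True)
        d=T.inv().apply(q-p)/.03; rv=(T.inv()*G).as_rotvec(degrees=True)
        n=max(np.linalg.norm(q-lp)/.0625,(lr.inv()*G).magnitude()*57.3/10.7)
        print('xyz',d.round(2).tolist(),'rot',rv.round(1).tolist(),'rows %.1f'%n); lp,lr=q,G
CC=np.array([.6096,-.0244,0]); CR=R.from_euler('z',-7.8,degrees=True)
def car(x,y,z): return (CC+CR.apply([x/1e3,y/1e3,z/1e3])).tolist()
E
python3 - <<'E'
from h import *
go((.548,-.285,.12,-92),(.548,-.285,.012,-92))
E
```

```text
at [ 0.2095 -0.6414  0.226 ] [ 179.9   -0.  -161.9] w 0.0876
xyz [-14.41, 7.79, 3.54] rot [0.1, 0.0, -69.9] rows 8.0
xyz [-14.41, 7.78, 7.14] rot [0.1, 0.0, -69.9] rows 1.7
```

```bash
python3 -m crank '[{"xyz":[-14.4,7.8,1.5],"delta_rot":[0,0,-70],"claw":0.3},{"xyz":[-14.4,7.8,1.5],"delta_rot":[0,0,-70],"claw":0.3},{"xyz":[-14.4,7.8,1.5],"delta_rot":[0,0,-70],"claw":0.3},{"xyz":[-14.4,7.8,1.5],"delta_rot":[0,0,-70],"claw":0.3},{"xyz":[-14.4,7.8,1.5],"delta_rot":[0,0,-70],"claw":0.3},{"xyz":[-14.4,7.8,1.5],"delta_rot":[0,0,-70],"claw":0.3},{"xyz":[-14.4,7.8,2.5],"delta_rot":[0,0,-70],"claw":0.3},{"xyz":[-14.4,7.8,3.5],"delta_rot":[0,0,-70],"claw":0.3},{"xyz":[-14.4,7.8,3.5],"delta_rot":[0,0,-70],"claw":0.3},{"xyz":[-14.4,7.8,3.5],"delta_rot":[0,0,-70],"claw":0.3},{"xyz":[-14.4,7.8,3.5],"delta_rot":[0,0,-70],"claw":0.3},{"xyz":[-14.4,7.8,3.5],"delta_rot":[0,0,-70],"claw":0.3}]' 20
python3 - <<'E'
from h import *
c=cap('scene'); cv2.imwrite('pics/s1.png',c['img']); go((.548,-.285,.012,-92))
d=cv2.absdiff(c['img'],cv2.imread('pics/scene0.png')).max(2)
cv2.imwrite('pics/s1c.png',cv2.resize(c['img'][150:310,330:490],None,fx=3.5,fy=3.5))
print(r.get_state()['joints'].round(0))
print(proj(c,(.55,-.285,.04)))
E
```

```text
time_s: 1.7
tcp_pos: [0.5474, -0.2862, 0.1229]
eef_rot: [-179.9, -0.0, -92.0]
contact_force: [-0.0, -0.4, 0.3]
gripper_width: 0.0611
gripper_force: 0.0
at [ 0.5474 -0.2861  0.1227] [-179.9   -0.   -92. ] w 0.0612
xyz [-0.04, -0.01, 3.69] rot [-0.1, -0.0, 0.0] rows 1.8
[ -9.  20. -15.   0. -55.   8.]
(np.float64(408.1997750150912), np.float64(234.29840833826472))
```

View pics/s1c.png

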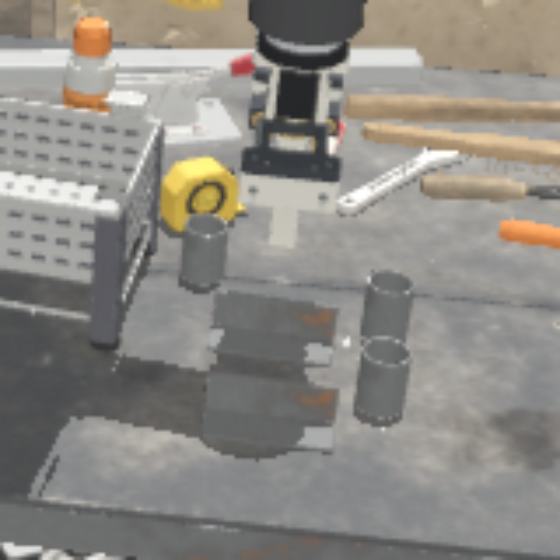

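Gripper stands over angle_0's upright (crop 275,295); the others are unmoved.

```bash
python3 -m crank '[{"xyz":[0,0,1.8],"delta_rot":[0,0,0],"claw":0.3},{"xyz":[0,0,3.0],"delta_rot":[0,0,0],"claw":0.3},{"xyz":[0,0,3.65],"delta_rot":[0,0,0],"claw":0.3},{"xyz":[0,0,3.65],"delta_rot":[0,0,0],"claw":0.3},{"xyz":[0,0,3.65],"delta_rot":[0,0,0],"claw":1},{"xyz":[0,0,3.65],"delta_rot":[0,0,0],"claw":1},{"xyz":[0,0,3.65],"delta_rot":[0,0,0],"claw":1},{"xyz":[0,0,3.65],"delta_rot":[0,0,0],"claw":1},{"xyz":[0,0,3.65],"delta_rot":[0,0,0],"claw":1},{"xyz":[0,0,3.65],"delta_rot":[0,0,0],"claw":1},{"xyz":[0,0,2.5],"delta_rot":[0,0,0],"claw":1},{"xyz":[0,0,0],"delta_rot":[0,0,0],"claw":1},{"xyz":[0,0,-4],"delta_rot":[0,0,0],"claw":1},{"xyz":[0,0,-4],"delta_rot":[0,0,0],"claw":1},{"xyz":[0,0,-4],"delta_rot":[0,0,0],"claw":1}]' 40
python3 - <<'E'
from h import *
go((*car(0,-75,240),-7.8),(*car(0,-75,92),-7.8))
E
```

```text
time_s: 3.62
tcp_pos: [0.5495, -0.2857, 0.2469]
eef_rot: [-179.5, -0.1, -91.9]
contact_force: [0.5, -0.6, -3.5]
gripper_width: 0.0039
gripper_force: 40.0
at [ 0.5495 -0.2857  0.2469] [-1.795e+02 -1.000e-01 -9.190e+01] w 0.0039
xyz [-6.29, -1.46, 0.23] rot [-0.3, -0.4, -84.1] rows 7.9
xyz [-6.3, -1.41, 5.16] rot [-0.3, -0.4, -84.1] rows 2.4
```

```bash
python3 -m crank '[{"xyz":[-2,-0.5,0.2],"delta_rot":[0,0,-84],"claw":1},{"xyz":[-4,-1,0.2],"delta_rot":[0,0,-84],"claw":1},{"xyz":[-6.3,-1.45,0.2],"delta_rot":[0,0,-84],"claw":1},{"xyz":[-6.3,-1.45,0.2],"delta_rot":[0,0,-84],"claw":1},{"xyz":[-6.3,-1.45,0.2],"delta_rot":[0,0,-84],"claw":1},{"xyz":[-6.3,-1.45,0.2],"delta_rot":[0,0,-84],"claw":1},{"xyz":[-6.3,-1.45,0.2],"delta_rot":[0,0,-84],"claw":1},{"xyz":[-6.3,-1.45,0.2],"delta_rot":[0,0,-84],"claw":1},{"xyz":[-6.3,-1.45,0.2],"delta_rot":[0,0,-84],"claw":1},{"xyz":[-6.3,-1.45,0.2],"delta_rot":[0,0,-84],"claw":1},{"xyz":[-6.3,-1.45,2],"delta_rot":[0,0,-84],"claw":1},{"xyz":[-6.3,-1.45,3.6],"delta_rot":[0,0,-84],"claw":1},{"xyz":[-6.3,-1.45,4.8],"delta_rot":[0,0,-84],"claw":1},{"xyz":[-6.3,-1.45,5.15],"delta_rot":[0,0,-84],"claw":1},{"xyz":[-6.3,-1.45,5.2],"delta_rot":[0,0,-84],"claw":1},{"xyz":[-6.3,-1.45,5.2],"delta_rot":[0,0,-84],"claw":1}]'
python3 - <<'E'
from h import *
print(r.get_state()['joints'].round(0))
c=cap('top'); cv2.imwrite('pics/t3.png',cv2.resize(c['img'][130:285,255:455],None,fx=3.5,fy=3.5))
go((*car(0,-75,90),-7.8),(*car(0,-75,240),-7.8),(.429,-.285,.20,-92))
E
```

```text
time_s: 5.62
tcp_pos: [0.5961, -0.0976, 0.0891]
eef_rot: [180.0, 0.1, -8.0]
contact_force: [-15.8, 5.4, 27.1]
gripper_width: 0.0035
gripper_force: 40.0
[  9.  21. -18.   0. -51.  73.]
at [ 0.5961 -0.0976  0.0891] [ 1.8e+02  1.0e-01 -8.0e+00] w 0.0036
xyz [0.12, 0.02, -0.03] rot [0.0, 0.1, -0.2] rows 0.1
xyz [0.11, 0.02, -5.03] rot [0.0, 0.1, -0.2] rows 2.4
xyz [-4.65, 6.96, -3.69] rot [0.1, 0.0, 84.0] rows 7.9
```

View pics/t3.png

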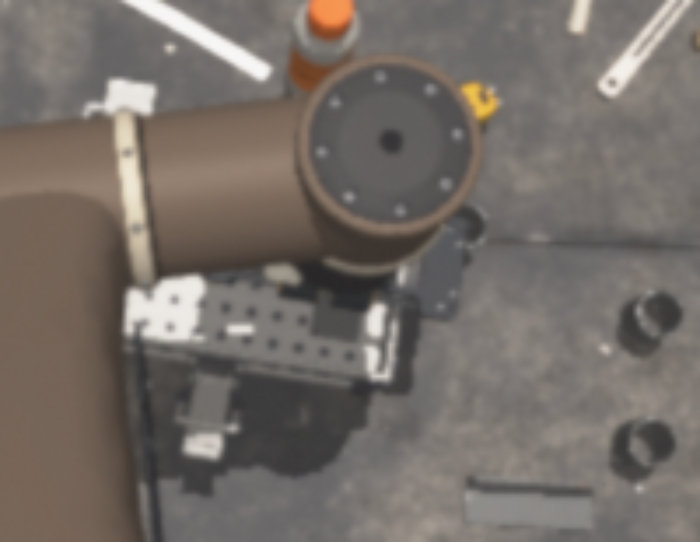

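The arm hides most; the angle is over the carrier's right half and the force suggests it touches the floor. Releasing.

```bash
python3 -c "
from h import *
s=r.get_state();print(s['contact_force'].round(1),s['moment'].round(2))"
python3 -m crank '[{"xyz":[0.05,0,-0.1],"delta_rot":[0,0,0],"claw":1},{"xyz":[0.05,0,-0.1],"delta_rot":[0,0,0],"claw":0.75},{"xyz":[0.05,0,-0.1],"delta_rot":[0,0,0],"claw":0.75},{"xyz":[0.05,0,-0.1],"delta_rot":[0,0,0],"claw":0.75},{"xyz":[0.05,0,-1.5],"delta_rot":[0,0,0],"claw":0.75},{"xyz":[0.1,0,-3.5],"delta_rot":[0,0,0],"claw":0.75},{"xyz":[0.1,0,-5],"delta_rot":[0,0,0],"claw":0.5},{"xyz":[-1,2,-4.5],"delta_rot":[0,0,20],"claw":0.3},{"xyz":[-4.65,6.95,-3.7],"delta_rot":[0,0,84],"claw":0.3},{"xyz":[-4.65,6.95,-3.7],"delta_rot":[0,0,84],"claw":0.3},{"xyz":[-4.65,6.95,-3.7],"delta_rot":[0,0,84],"claw":0.3},{"xyz":[-4.65,6.95,-3.7],"delta_rot":[0,0,84],"claw":0.3},{"xyz":[-4.65,6.95,-3.7],"delta_rot":[0,0,84],"claw":0.3},{"xyz":[-4.65,6.95,-3.7],"delta_rot":[0,0,84],"claw":0.3},{"xyz":[-4.65,6.95,-3.7],"delta_rot":[0,0,84],"claw":0.3},{"xyz":[-4.65,6.95,-3.7],"delta_rot":[0,0,84],"claw":0.3}]' 40
python3 - <<'E'
from h import *
c=cap('top'); cv2.imwrite('pics/t4.png',cv2.resize(c['img'][130:285,255:455],None,fx=3.5,fy=3.5))
go((.429,-.285,.013,-92))
E
```

```text
[-15.7   6.1  26.8] [ 1.85  5.83 -0.08]
time_s: 7.68
tcp_pos: [0.4304, -0.285, 0.1964]
eef_rot: [180.0, 0.0, -91.9]
contact_force: [-0.0, -0.1, -0.2]
gripper_width: 0.0613
gripper_force: 0.0
at [ 0.4305 -0.2849  0.1965] [180.   -0.  -91.7] w 0.0613
xyz [0.0, 0.05, 6.12] rot [0.0, -0.0, 0.3] rows 2.9
```

View pics/t4.png

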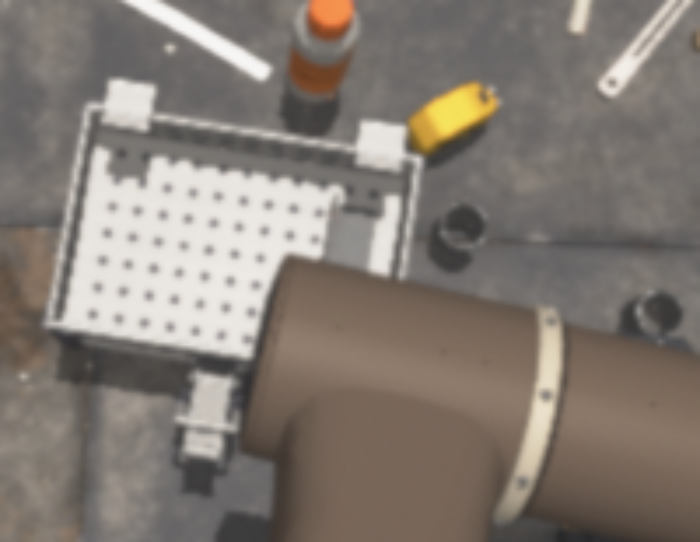

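Angle_0 lies flat in the carrier's right part, rather far back (crop 350,220); pipes and latch unmoved.

```bash
python3 -m crank '[{"xyz":[0,0,2],"delta_rot":[0,0,0],"claw":0.3},{"xyz":[0,0,4],"delta_rot":[0,0,0],"claw":0.3},{"xyz":[0,0,5.5],"delta_rot":[0,0,0],"claw":0.3},{"xyz":[0,0,6.1],"delta_rot":[0,0,0],"claw":0.3},{"xyz":[0,0,6.1],"delta_rot":[0,0,0],"claw":0.3},{"xyz":[0,0,6.1],"delta_rot":[0,0,0],"claw":1},{"xyz":[0,0,6.1],"delta_rot":[0,0,0],"claw":1},{"xyz":[0,0,6.1],"delta_rot":[0,0,0],"claw":1},{"xyz":[0,0,6.1],"delta_rot":[0,0,0],"claw":1},{"xyz":[0,0,6.1],"delta_rot":[0,0,0],"claw":1},{"xyz":[0,0,6.1],"delta_rot":[0,0,0],"claw":1},{"xyz":[0,0,4],"delta_rot":[0,0,0],"claw":1},{"xyz":[0,0,2],"delta_rot":[0,0,0],"claw":1},{"xyz":[0,0,-1],"delta_rot":[0,0,0],"claw":1},{"xyz":[0,0,-1.5],"delta_rot":[0,0,0],"claw":1},{"xyz":[0,0,-1.5],"delta_rot":[0,0,0],"claw":1}]' 40
python3 - <<'E'
from h import *
c=cap('scene'); cv2.imwrite('pics/s2.png',cv2.resize(c['img'][100:300,290:490],None,fx=3,fy=3))
go((*car(-10,-25,240),-7.8),(*car(-10,-25,91),-7.8))
E
```

```text
time_s: 9.72
tcp_pos: [0.432, -0.2854, 0.245]
eef_rot: [-179.6, -0.1, -91.9]
contact_force: [-0.3, 0.3, -3.6]
gripper_width: 0.0038
gripper_force: 40.0
at [ 0.4307 -0.2847  0.2423] [-179.9    0.   -91.9] w 0.0035
xyz [-8.08, -5.25, 0.09] rot [-0.1, -0.1, -84.1] rows 7.9
xyz [-8.08, -5.24, 5.06] rot [-0.1, -0.1, -84.1] rows 2.4
```

View pics/s2.png

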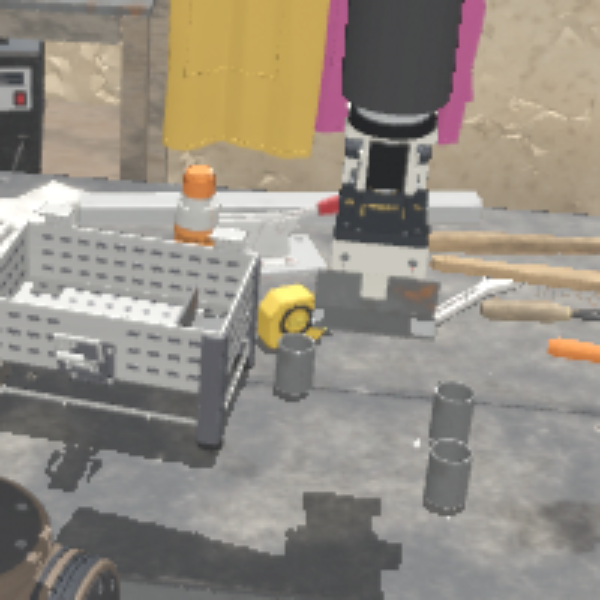

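Angle_1 is held level and centred (crop 378,305). Placing it.

```bash
python3 -m crank '[{"xyz":[-2,-1.5,0],"delta_rot":[0,0,-84],"claw":1},{"xyz":[-4,-3,0],"delta_rot":[0,0,-84],"claw":1},{"xyz":[-6,-4.5,0],"delta_rot":[0,0,-84],"claw":1},{"xyz":[-8.1,-5.25,0],"delta_rot":[0,0,-84],"claw":1},{"xyz":[-8.1,-5.25,0],"delta_rot":[0,0,-84],"claw":1},{"xyz":[-8.1,-5.25,0],"delta_rot":[0,0,-84],"claw":1},{"xyz":[-8.1,-5.25,0],"delta_rot":[0,0,-84],"claw":1},{"xyz":[-8.1,-5.25,0],"delta_rot":[0,0,-84],"claw":1},{"xyz":[-8.1,-5.25,0],"delta_rot":[0,0,-84],"claw":1},{"xyz":[-8.1,-5.25,0],"delta_rot":[0,0,-84],"claw":1},{"xyz":[-8.1,-5.25,2],"delta_rot":[0,0,-84],"claw":1},{"xyz":[-8.1,-5.25,3.6],"delta_rot":[0,0,-84],"claw":1},{"xyz":[-8.1,-5.25,4.6],"delta_rot":[0,0,-84],"claw":1},{"xyz":[-8.1,-5.25,4.9],"delta_rot":[0,0,-84],"claw":1},{"xyz":[-8.1,-5.25,4.9],"delta_rot":[0,0,-84],"claw":1},{"xyz":[-8.1,-5.25,4.9],"delta_rot":[0,0,-84],"claw":1}]'
python3 - <<'E'
from h import *
s=r.get_state();print(s['contact_force'].round(1),s['moment'].round(2))
go((*car(-10,-25,87),-7.8),(*car(-10,-25,240),-7.8),(.4649,-.3751,.2,-92),)
E
```

```text
time_s: 11.78
tcp_pos: [0.5964, -0.0472, 0.095]
eef_rot: [-180.0, -0.0, -8.0]
contact_force: [0.4, 0.3, -2.4]
gripper_width: 0.0039
gripper_force: 40.0
[ 0.4  0.3 -2.4] [ 0.09  0.16 -0.03]
at [ 0.5964 -0.0472  0.095 ] [-180.   -0.   -8.] w 0.0039
xyz [-0.0, 0.02, 0.27] rot [-0.0, -0.0, -0.2] rows 0.1
xyz [0.0, 0.02, -4.83] rot [-0.0, -0.0, -0.2] rows 2.4
xyz [-2.82, 11.43, -3.51] rot [-0.0, -0.0, 84.0] rows 7.9
```

```bash
python3 -m crank '[{"xyz":[0,0,0.2],"delta_rot":[0,0,0],"claw":1},{"xyz":[0,0,0.2],"delta_rot":[0,0,0],"claw":0.75},{"xyz":[0,0,0.2],"delta_rot":[0,0,0],"claw":0.75},{"xyz":[0,0,0.2],"delta_rot":[0,0,0],"claw":0.75},{"xyz":[0,0,-2],"delta_rot":[0,0,0],"claw":0.75},{"xyz":[0,0,-4],"delta_rot":[0,0,0],"claw":0.75},{"xyz":[-1,3,-4],"delta_rot":[0,0,0],"claw":0},{"xyz":[-2,6,-3.5],"delta_rot":[0,0,0],"claw":0},{"xyz":[-2.8,9,-3.5],"delta_rot":[0,0,0],"claw":0},{"xyz":[-2.8,11.4,-2],"delta_rot":[0,0,0],"claw":0},{"xyz":[-2.8,11.4,-1],"delta_rot":[0,0,0],"claw":0},{"xyz":[-2.8,11.4,-1],"delta_rot":[0,0,0],"claw":0}]' 
python3 - <<'E'
from h import *
c=cap('top'); cv2.imwrite('pics/t5.png',cv2.resize(c['img'][130:285,255:455],None,fx=3.5,fy=3.5))
go((.4649,-.3751,.1,-7.8),(.4649,-.3751,.024,-7.8))
E
```

```text
time_s: 13.28
tcp_pos: [0.4651, -0.3763, 0.1237]
eef_rot: [180.0, -0.0, -7.9]
contact_force: [1.9, -0.3, -0.2]
gripper_width: 0.0763
gripper_force: 0.0
at [ 0.4612 -0.3793  0.1189] [-179.9    0.3   -8.1] w 0.0805
xyz [0.11, -0.15, 0.63] rot [-0.1, 0.3, -0.3] rows 0.3
xyz [0.12, -0.15, 3.16] rot [-0.1, 0.3, -0.3] rows 1.2
```

View pics/t5.png

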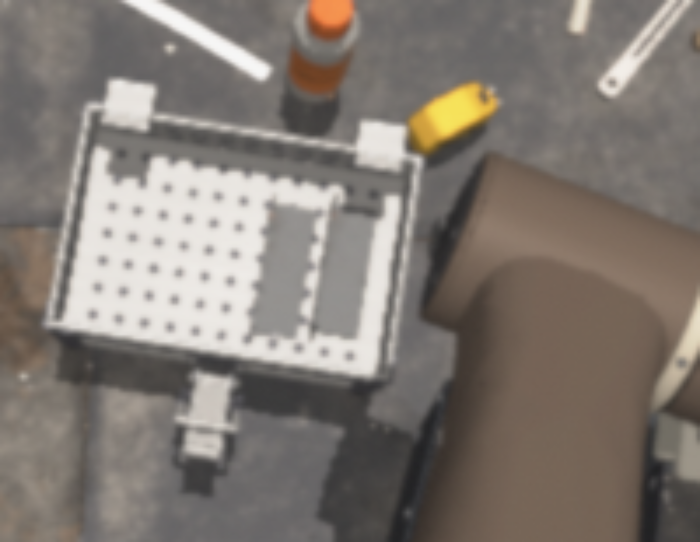

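Both angles lie side by side in the right half (crop 285,270 and 345,270). Next the near pipe.

```bash
python3 -m crank '[{"xyz":[0.1,-0.1,1.2],"delta_rot":[0,0,0],"claw":0},{"xyz":[0.1,-0.1,2.4],"delta_rot":[0,0,0],"claw":0},{"xyz":[0.1,-0.1,3.05],"delta_rot":[0,0,0],"claw":0},{"xyz":[0.1,-0.1,3.05],"delta_rot":[0,0,0],"claw":0},{"xyz":[0.1,-0.1,3.05],"delta_rot":[0,0,0],"claw":0.7},{"xyz":[0.1,-0.1,3.05],"delta_rot":[0,0,0],"claw":0.7},{"xyz":[0.1,-0.1,3.05],"delta_rot":[0,0,0],"claw":0.7},{"xyz":[0.1,-0.1,3.05],"delta_rot":[0,0,0],"claw":0.7},{"xyz":[0.1,-0.1,3.05],"delta_rot":[0,0,0],"claw":0.7},{"xyz":[0.1,-0.1,1],"delta_rot":[0,0,0],"claw":0.7},{"xyz":[0.1,-0.1,-1],"delta_rot":[0,0,0],"claw":0.7},{"xyz":[0.1,-0.1,-3],"delta_rot":[0,0,0],"claw":0.7},{"xyz":[0.1,-0.1,-4],"delta_rot":[0,0,0],"claw":0.7},{"xyz":[0.1,-0.1,-4],"delta_rot":[0,0,0],"claw":0.7}]' 30
python3 - <<'E'
from h import *
go((*car(-58,60,240),-7.8),(*car(-58,60,102),-7.8))
E
```

```text
time_s: 15.08
tcp_pos: [0.4701, -0.3722, 0.2474]
eef_rot: [179.9, -0.3, -7.9]
contact_force: [0.2, 0.5, -2.1]
gripper_width: 0.0408
gripper_force: 30.0
at [ 0.4701 -0.3722  0.2474] [179.9  -0.3  -7.9] w 0.0408
xyz [1.08, -14.12, 0.24] rot [0.1, -0.3, -0.1] rows 6.8
xyz [1.05, -14.13, 4.84] rot [0.1, -0.3, -0.1] rows 2.2
```

```bash
python3 -m crank '[{"xyz":[0.3,-2,0.2],"delta_rot":[0,0,0],"claw":0.7},{"xyz":[0.5,-4,0.2],"delta_rot":[0,0,0],"claw":0.7},{"xyz":[0.7,-6,0.2],"delta_rot":[0,0,0],"claw":0.7},{"xyz":[1.1,-8,0.2],"delta_rot":[0,0,0],"claw":0.7},{"xyz":[1.1,-10,0.2],"delta_rot":[0,0,0],"claw":0.7},{"xyz":[1.1,-12,0.2],"delta_rot":[0,0,0],"claw":0.7},{"xyz":[1.1,-13.5,0.2],"delta_rot":[0,0,0],"claw":0.7},{"xyz":[1.1,-14.1,0.5],"delta_rot":[0,0,0],"claw":0.7},{"xyz":[1.1,-14.1,1.5],"delta_rot":[0,0,0],"claw":0.7},{"xyz":[1.1,-14.1,3],"delta_rot":[0,0,0],"claw":0.7},{"xyz":[1.1,-14.1,4],"delta_rot":[0,0,0],"claw":0.7},{"xyz":[1.1,-14.1,4.4],"delta_rot":[0,0,0],"claw":0.7},{"xyz":[1.1,-14.1,4.4],"delta_rot":[0,0,0],"claw":0.7},{"xyz":[1.1,-14.1,4.4],"delta_rot":[0,0,0],"claw":0.7}]'
python3 - <<'E'
from h import *
s=r.get_state();print(s['contact_force'].round(1),s['moment'].round(2))
c=cap('top'); cv2.imwrite('pics/t6.png',cv2.resize(c['img'][130:285,255:455],None,fx=3.5,fy=3.5))
go((*car(-58,60,105),-7.8),(.5727,-.3844,.2,-7.8))
E
```

```text
time_s: 16.82
tcp_pos: [0.5608, 0.0426, 0.1137]
eef_rot: [-180.0, -0.1, -7.9]
contact_force: [-0.1, 0.3, -1.7]
gripper_width: 0.0411
gripper_force: 30.0
[-0.1  0.3 -1.7] [-0.11  0.1   0.03]
at [0.5608 0.0427 0.1138] [-1.799e+02 -1.000e-01 -7.900e+00] w 0.0412
xyz [-0.02, -0.0, 0.29] rot [-0.1, -0.1, -0.1] rows 0.1
xyz [2.36, 14.04, -2.88] rot [-0.1, -0.1, -0.1] rows 7.0
```

```bash
python3 -m crank '[{"xyz":[0,0,0.2],"delta_rot":[0,0,0],"claw":0.7},{"xyz":[0,0,0.2],"delta_rot":[0,0,0],"claw":0.3},{"xyz":[0,0,0.2],"delta_rot":[0,0,0],"claw":0.3},{"xyz":[0,0,0.2],"delta_rot":[0,0,0],"claw":0.3},{"xyz":[0,0,-2],"delta_rot":[0,0,0],"claw":0.3},{"xyz":[0,0,-4],"delta_rot":[0,0,0],"claw":0.3},{"xyz":[0.3,2,-4],"delta_rot":[0,0,0],"claw":0},{"xyz":[0.6,4,-4],"delta_rot":[0,0,0],"claw":0},{"xyz":[1,6,-4],"delta_rot":[0,0,0],"claw":0},{"xyz":[1.5,8,-4],"delta_rot":[0,0,0],"claw":0},{"xyz":[2,10,-4],"delta_rot":[0,0,0],"claw":0},{"xyz":[2.35,12,-4],"delta_rot":[0,0,0],"claw":0},{"xyz":[2.35,14,-2],"delta_rot":[0,0,0],"claw":0},{"xyz":[2.35,14.05,-0.5],"delta_rot":[0,0,0],"claw":0},{"xyz":[2.35,14.05,-0.2],"delta_rot":[0,0,0],"claw":0},{"xyz":[2.35,14.05,-0.2],"delta_rot":[0,0,0],"claw":0},{"xyz":[2.35,14.05,-0.2],"delta_rot":[0,0,0],"claw":0}]' 
python3 - <<'E'
from h import *
c=cap('top'); cv2.imwrite('pics/t7.png',cv2.resize(c['img'][130:285,255:455],None,fx=3.5,fy=3.5))
s=cap('scene'); b=cv2.resize(s['img'][150:330,330:490],None,fx=2.5,fy=2.5)
a=cv2.imread('pics/t7.png')[:450,:390]; cv2.imwrite('pics/m7.png',np.hstack([a,b]))
go((.5727,-.3844,.1,-7.8),(.5727,-.3844,.026,-7.8))
E
```

```text
time_s: 19.0
tcp_pos: [0.5736, -0.3845, 0.1214]
eef_rot: [179.9, -0.2, -7.8]
contact_force: [0.3, -0.1, 0.2]
gripper_width: 0.0876
gripper_force: 0.0
at [ 0.5734 -0.3843  0.1212] [179.9  -0.2  -7.8] w 0.0875
xyz [-0.03, 0.01, 0.71] rot [0.1, -0.2, -0.0] rows 0.3
xyz [-0.04, 0.0, 3.17] rot [0.1, -0.2, -0.0] rows 1.2
```

View pics/m7.png

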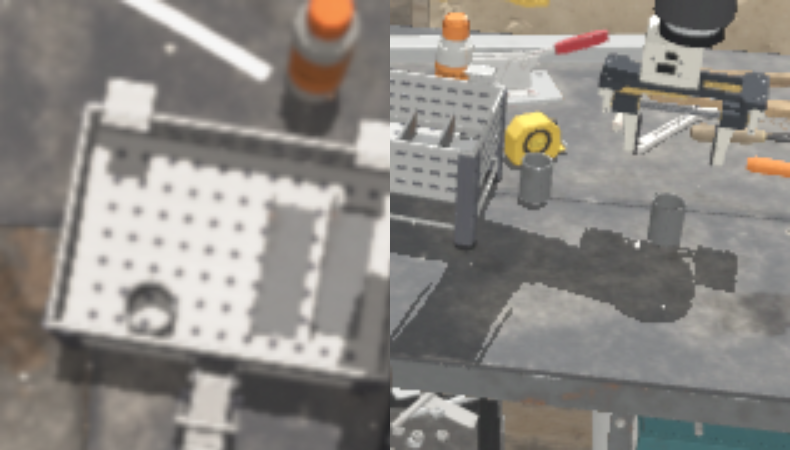

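First pipe stands in the carrier (crop 151,310); gripper is over the second pipe, fingers astride it.

```bash
python3 -m crank '[{"xyz":[0,0,1.2],"delta_rot":[0,0,0],"claw":0},{"xyz":[0,0,2.4],"delta_rot":[0,0,0],"claw":0},{"xyz":[0,0,3.1],"delta_rot":[0,0,0],"claw":0},{"xyz":[0,0,3.1],"delta_rot":[0,0,0],"claw":0},{"xyz":[0,0,3.1],"delta_rot":[0,0,0],"claw":0.7},{"xyz":[0,0,3.1],"delta_rot":[0,0,0],"claw":0.7},{"xyz":[0,0,3.1],"delta_rot":[0,0,0],"claw":0.7},{"xyz":[0,0,3.1],"delta_rot":[0,0,0],"claw":0.7},{"xyz":[0,0,3.1],"delta_rot":[0,0,0],"claw":0.7},{"xyz":[0,0,1],"delta_rot":[0,0,0],"claw":0.7},{"xyz":[0,0,-1],"delta_rot":[0,0,0],"claw":0.7},{"xyz":[0,0,-3],"delta_rot":[0,0,0],"claw":0.7},{"xyz":[0,0,-4],"delta_rot":[0,0,0],"claw":0.7},{"xyz":[0,0,-4],"delta_rot":[0,0,0],"claw":0.7},{"xyz":[0,0,-4],"delta_rot":[0,0,0],"claw":0.7}]' 
python3 - <<'E'
from h import *
go((*car(-11,60,240),-7.8),(*car(-11,60,101),-7.8))
E
```

```text
time_s: 20.98
tcp_pos: [0.5712, -0.3842, 0.2372]
eef_rot: [-179.9, 0.1, -7.9]
contact_force: [-0.4, 0.0, -1.7]
gripper_width: 0.0406
gripper_force: 30.0
at [ 0.5712 -0.3842  0.2372] [-1.799e+02  1.000e-01 -7.900e+00] w 0.0406
xyz [-0.76, -14.05, -0.08] rot [-0.1, 0.1, -0.1] rows 6.8
xyz [-0.75, -14.05, 4.56] rot [-0.1, 0.1, -0.1] rows 2.2
```

```bash
python3 -m crank '[{"xyz":[0,-2,-0.1],"delta_rot":[0,0,0],"claw":0.7},{"xyz":[-0.2,-4,-0.1],"delta_rot":[0,0,0],"claw":0.7},{"xyz":[-0.4,-6,-0.1],"delta_rot":[0,0,0],"claw":0.7},{"xyz":[-0.6,-8,-0.1],"delta_rot":[0,0,0],"claw":0.7},{"xyz":[-0.75,-10,-0.1],"delta_rot":[0,0,0],"claw":0.7},{"xyz":[-0.75,-12,-0.1],"delta_rot":[0,0,0],"claw":0.7},{"xyz":[-0.75,-13.5,-0.1],"delta_rot":[0,0,0],"claw":0.7},{"xyz":[-0.75,-14.05,0.2],"delta_rot":[0,0,0],"claw":0.7},{"xyz":[-0.75,-14.05,1.2],"delta_rot":[0,0,0],"claw":0.7},{"xyz":[-0.75,-14.05,3],"delta_rot":[0,0,0],"claw":0.7},{"xyz":[-0.75,-14.05,4.1],"delta_rot":[0,0,0],"claw":0.7},{"xyz":[-0.75,-14.05,4.5],"delta_rot":[0,0,0],"claw":0.7},{"xyz":[-0.75,-14.05,4.5],"delta_rot":[0,0,0],"claw":0.7},{"xyz":[-0.75,-14.05,4.5],"delta_rot":[0,0,0],"claw":0.3},{"xyz":[-0.75,-14.05,4.5],"delta_rot":[0,0,0],"claw":0.3},{"xyz":[-0.75,-14.05,4.5],"delta_rot":[0,0,0],"claw":0.3},{"xyz":[-0.75,-14.05,2.5],"delta_rot":[0,0,0],"claw":0.3},{"xyz":[-0.75,-14.05,0.5],"delta_rot":[0,0,0],"claw":0.3},{"xyz":[-0.75,-14.05,0],"delta_rot":[0,0,0],"claw":0.3}]' 
python3 - <<'E'
from h import *
go((.6435,-.218,.24,-97.8),(.6435,-.218,.13,-97.8))
E
```

```text
time_s: 23.35
tcp_pos: [0.6096, 0.0363, 0.244]
eef_rot: [-179.8, -0.4, -7.9]
contact_force: [0.1, -0.1, -1.1]
gripper_width: 0.0611
gripper_force: 0.0
at [0.6096 0.0363 0.244 ] [-179.8   -0.4   -7.9] w 0.0611
xyz [2.28, 8.24, 0.13] rot [-0.5, -0.2, 89.9] rows 8.4
xyz [2.25, 8.25, 3.79] rot [-0.5, -0.2, 89.9] rows 1.8
```

```bash
python3 -m crank '[{"xyz":[0.5,2,0],"delta_rot":[0,0,90],"claw":0},{"xyz":[1,4,0],"delta_rot":[0,0,90],"claw":0},{"xyz":[2.3,8.25,0],"delta_rot":[0,0,90],"claw":0},{"xyz":[2.3,8.25,0],"delta_rot":[0,0,90],"claw":0},{"xyz":[2.3,8.25,0],"delta_rot":[0,0,90],"claw":0},{"xyz":[2.3,8.25,0],"delta_rot":[0,0,90],"claw":0},{"xyz":[2.3,8.25,0],"delta_rot":[0,0,90],"claw":0},{"xyz":[2.3,8.25,0],"delta_rot":[0,0,90],"claw":0},{"xyz":[2.3,8.25,0],"delta_rot":[0,0,90],"claw":0},{"xyz":[2.3,8.25,1],"delta_rot":[0,0,90],"claw":0},{"xyz":[2.3,8.25,2.5],"delta_rot":[0,0,90],"claw":0},{"xyz":[2.3,8.25,3.5],"delta_rot":[0,0,90],"claw":0},{"xyz":[2.3,8.25,3.5],"delta_rot":[0,0,90],"claw":0},{"xyz":[2.3,8.25,3.5],"delta_rot":[0,0,90],"claw":0}]' 
python3 - <<'E'
from h import *
s=cap('scene'); cv2.imwrite('pics/s8.png',cv2.resize(s['img'][130:290,290:460],None,fx=3.5,fy=3.5))
go((.6435,-.218,.027,-97.8))
E
```

```text
time_s: 25.1
tcp_pos: [0.6426, -0.2189, 0.1349]
eef_rot: [-179.9, -0.0, -97.9]
contact_force: [0.7, 0.1, -0.0]
gripper_width: 0.088
gripper_force: 0.0
at [ 0.6429 -0.2189  0.1354] [-179.9   -0.   -97.9] w 0.0874
xyz [-0.03, -0.01, 3.61] rot [-0.1, -0.0, -0.1] rows 1.7
```

View pics/s8.png

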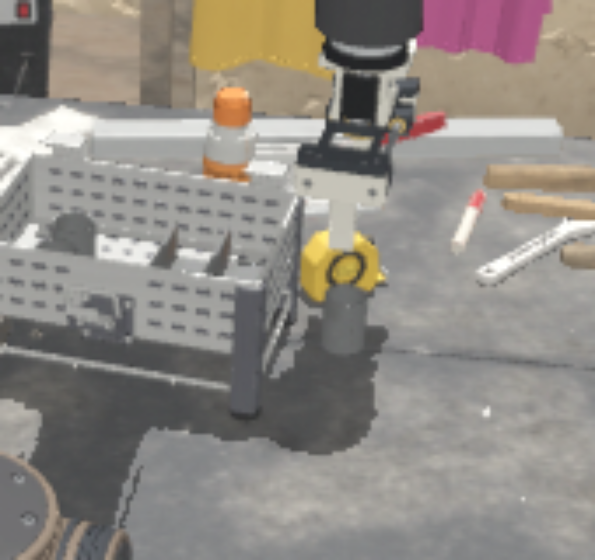

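Gripper is lined up over the last pipe (crop 343,300); the tape is close behind it, so I go down with the fingers opened only to about 58 mm.

```bash
python3 -m crank '[{"xyz":[0,0,0.6],"delta_rot":[0,0,0],"claw":0.34},{"xyz":[0,0,1.2],"delta_rot":[0,0,0],"claw":0.34},{"xyz":[0,0,1.2],"delta_rot":[0,0,0],"claw":0.34},{"xyz":[0,0,2.4],"delta_rot":[0,0,0],"claw":0.34},{"xyz":[0,0,3.4],"delta_rot":[0,0,0],"claw":0.34},{"xyz":[0,0,3.55],"delta_rot":[0,0,0],"claw":0.34},{"xyz":[0,0,3.55],"delta_rot":[0,0,0],"claw":0.7},{"xyz":[0,0,3.55],"delta_rot":[0,0,0],"claw":0.7},{"xyz":[0,0,3.55],"delta_rot":[0,0,0],"claw":0.7},{"xyz":[0,0,3.55],"delta_rot":[0,0,0],"claw":0.7},{"xyz":[0,0,2],"delta_rot":[0,0,0],"claw":0.7},{"xyz":[0,0,0],"delta_rot":[0,0,0],"claw":0.7},{"xyz":[0,0,-2],"delta_rot":[0,0,0],"claw":0.7},{"xyz":[0,0,-3.5],"delta_rot":[0,0,0],"claw":0.7},{"xyz":[0,0,-3.5],"delta_rot":[0,0,0],"claw":0.7},{"xyz":[0,0,-3.5],"delta_rot":[0,0,0],"claw":0.7}]' 
python3 - <<'E'
from h import *
s=cap('scene'); d=cv2.absdiff(s['img'],cv2.imread('pics/scene0.png')).max(2)
print('tape region changed px',(d[190:217,374:402]>40).sum())
go((*car(36,60,240),-7.8),(*car(36,60,109),-7.8))
E
```

```text
time_s: 27.15
tcp_pos: [0.6411, -0.2183, 0.2377]
eef_rot: [179.9, 0.0, -97.9]
contact_force: [-0.6, 0.3, -2.4]
gripper_width: 0.0411
gripper_force: 30.0
tape region changed px 40
at [ 0.6408 -0.2184  0.2369] [179.8   0.  -97.9] w 0.0414
xyz [-8.26, 0.73, -0.1] rot [0.1, 0.1, -90.1] rows 8.4
xyz [-8.26, 0.72, 4.27] rot [0.1, 0.1, -90.1] rows 2.1
```

```bash
python3 -m crank '[{"xyz":[-2,0.2,-0.3],"delta_rot":[0,0,-90],"claw":0.7},{"xyz":[-4,0.4,-0.3],"delta_rot":[0,0,-90],"claw":0.7},{"xyz":[-6,0.6,-0.3],"delta_rot":[0,0,-90],"claw":0.7},{"xyz":[-8.25,0.7,-0.3],"delta_rot":[0,0,-90],"claw":0.7},{"xyz":[-8.25,0.7,-0.3],"delta_rot":[0,0,-90],"claw":0.7},{"xyz":[-8.25,0.7,-0.3],"delta_rot":[0,0,-90],"claw":0.7},{"xyz":[-8.25,0.7,-0.3],"delta_rot":[0,0,-90],"claw":0.7},{"xyz":[-8.25,0.7,-0.3],"delta_rot":[0,0,-90],"claw":0.7},{"xyz":[-8.25,0.7,-0.3],"delta_rot":[0,0,-90],"claw":0.7},{"xyz":[-8.25,0.7,-0.3],"delta_rot":[0,0,-90],"claw":0.7},{"xyz":[-8.25,0.7,1.5],"delta_rot":[0,0,-90],"claw":0.7},{"xyz":[-8.25,0.7,3.2],"delta_rot":[0,0,-90],"claw":0.7},{"xyz":[-8.25,0.7,4.2],"delta_rot":[0,0,-90],"claw":0.7},{"xyz":[-8.25,0.7,4.3],"delta_rot":[0,0,-90],"claw":0.7},{"xyz":[-8.25,0.7,4.3],"delta_rot":[0,0,-90],"claw":0.7},{"xyz":[-8.25,0.7,4.3],"delta_rot":[0,0,-90],"claw":0.3},{"xyz":[-8.25,0.7,4.3],"delta_rot":[0,0,-90],"claw":0.3},{"xyz":[-8.25,0.7,4.3],"delta_rot":[0,0,-90],"claw":0.3},{"xyz":[-8.25,0.7,2],"delta_rot":[0,0,-90],"claw":0.3},{"xyz":[-8.25,0.7,-0.3],"delta_rot":[0,0,-90],"claw":0.3}]' 
python3 - <<'E'
from h import *
print(r.get_state()['joints'].round(0))
go((.4655,.3266,.2,7),(.4655,.3266,.14,7))
E
```

```text
time_s: 29.7
tcp_pos: [0.6547, 0.0291, 0.2359]
eef_rot: [180.0, 0.1, -7.9]
contact_force: [2.1, 0.1, -0.2]
gripper_width: 0.0613
gripper_force: 0.0
[ 20.  18.  -1.   0. -70.  63.]
at [0.6547 0.0291 0.2359] [ 1.8e+02  1.0e-01 -7.9e+00] w 0.0613
xyz [-7.61, -8.95, 1.2] rot [0.0, 0.1, -14.9] rows 5.7
xyz [-7.61, -8.96, 3.2] rot [0.0, 0.1, -14.9] rows 1.0
```

All five pieces are delivered. Now go to the cover, checking the carrier's content from above.

```bash
python3 -m crank '[{"xyz":[-1.5,-2,0],"delta_rot":[0,0,-15],"claw":0.4},{"xyz":[-3,-4,0],"delta_rot":[0,0,-15],"claw":0.4},{"xyz":[-4.5,-5.5,0],"delta_rot":[0,0,-15],"claw":0.4},{"xyz":[-6,-7,0],"delta_rot":[0,0,-15],"claw":0.4},{"xyz":[-7.6,-8.95,1],"delta_rot":[0,0,-15],"claw":0.4},{"xyz":[-7.6,-8.95,2.5],"delta_rot":[0,0,-15],"claw":0.4},{"xyz":[-7.6,-8.95,3.5],"delta_rot":[0,0,-15],"claw":0.4},{"xyz":[-7.6,-8.95,3.5],"delta_rot":[0,0,-15],"claw":0.4},{"xyz":[-7.6,-8.95,3.5],"delta_rot":[0,0,-15],"claw":0.4}]' 
python3 - <<'E'
from h import *
c=cap('top'); s=cap('scene')
a=cv2.resize(c['img'][140:270,230:380],None,fx=3,fy=3); b=cv2.resize(s['img'][130:290,190:370],(439,390)); cv2.imwrite('pics/m9.png',np.hstack([a[:390,:360],b]))
go((.4655,.3266,.026,7))
E
```

```text
time_s: 30.82
tcp_pos: [0.4672, 0.327, 0.1313]
eef_rot: [-179.9, -0.1, 7.1]
contact_force: [0.6, -0.2, -0.1]
gripper_width: 0.0529
gripper_force: 0.0
at [0.4675 0.3271 0.1317] [-1.799e+02 -1.000e-01  7.100e+00] w 0.0529
xyz [-0.08, 0.01, 3.52] rot [-0.1, -0.1, 0.1] rows 1.7
```

View pics/m9.png

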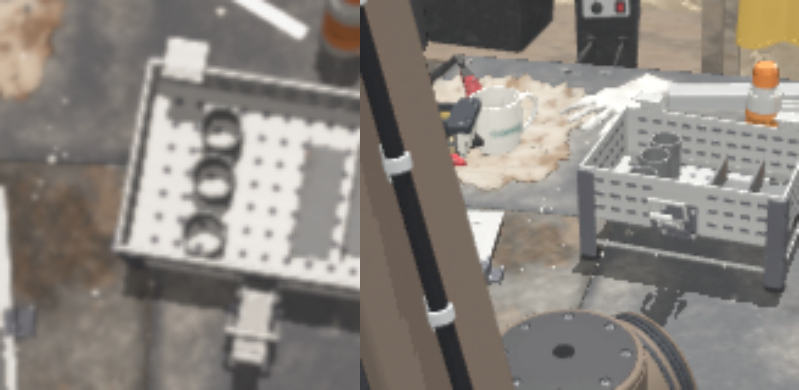

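Three pipes stand in the left part (crop 220,130 / 212,183 / 205,235) with both angles beside them, all below the rim. Grip the cover.

```bash
python3 -m crank '[{"xyz":[-0.06,0,1.5],"delta_rot":[0,0,0],"claw":0.4},{"xyz":[-0.06,0,2.8],"delta_rot":[0,0,0],"claw":0.4},{"xyz":[-0.06,0,3.5],"delta_rot":[0,0,0],"claw":0.4},{"xyz":[-0.06,0,3.5],"delta_rot":[0,0,0],"claw":0.4},{"xyz":[-0.06,0,3.5],"delta_rot":[0,0,0],"claw":1},{"xyz":[-0.06,0,3.5],"delta_rot":[0,0,0],"claw":1},{"xyz":[-0.06,0,3.5],"delta_rot":[0,0,0],"claw":1},{"xyz":[-0.06,0,3.5],"delta_rot":[0,0,0],"claw":1},{"xyz":[-0.06,0,3.5],"delta_rot":[0,0,0],"claw":1},{"xyz":[-0.06,0,3.5],"delta_rot":[0,0,0],"claw":1}]' 60
cat >> h.py <<'E'
HZ=.0142; HX=HY=0.
def cover(xt,z0,th,dy=0):
    """tcp pose for cover tab tip at carrier (xt mm, dy, rim+z0 mm), tilt th deg (front up)"""
    Rc=CR*R.from_euler('y',th,degrees=True)
    o=np.array(car(xt,dy,142+z0))-Rc.apply([.1,0,0])
    return (*(o+Rc.apply([HX,HY,HZ])),Rc*R.from_euler('z',-90,degrees=True)*R.from_euler('x',180,degrees=True))
E
python3 - <<'E'
from h import *
go((.4655,.3266,.3,7),cover(60,130,15),cover(60,90,15))
E
```

```text
time_s: 32.17
tcp_pos: [0.4645, 0.3265, 0.0249]
eef_rot: [-180.0, -0.0, 7.1]
contact_force: [-2.4, -0.9, 4.9]
gripper_width: 0.0137
gripper_force: 60.0
at [0.4645 0.3265 0.0249] [-180.    -0.     7.1] w 0.0137
xyz [0.04, 0.0, -9.17] rot [-0.0, -0.0, 0.1] rows 4.4
xyz [2.3, 11.92, -9.56] rot [-10.6, -13.7, 104.2] rows 9.9
xyz [2.3, 11.92, -8.22] rot [-10.6, -13.7, 104.2] rows 0.6
```

```bash
sed -i 's/^HZ=.0142/HZ=.0129/' h.py; python3 -m crank '[{"xyz":[0,0,-1],"delta_rot":[0,0,0],"claw":1},{"xyz":[0,0,-3],"delta_rot":[0,0,0],"claw":1},{"xyz":[0,0,-5],"delta_rot":[0,0,0],"claw":1},{"xyz":[0,0,-7],"delta_rot":[0,0,0],"claw":1},{"xyz":[0.1,1,-9.2],"delta_rot":[0,0,8],"claw":1},{"xyz":[0.3,2.2,-9.5],"delta_rot":[0,0,18],"claw":1},{"xyz":[0.6,3.4,-9.5],"delta_rot":[0,0,28],"claw":1},{"xyz":[0.9,4.6,-9.5],"delta_rot":[0,0,38],"claw":1},{"xyz":[1.2,5.8,-9.5],"delta_rot":[0,0,48],"claw":1},{"xyz":[1.5,7,-9.5],"delta_rot":[0,0,58],"claw":1},{"xyz":[1.8,8.2,-9.5],"delta_rot":[0,0,68],"claw":1},{"xyz":[2,9.4,-9.5],"delta_rot":[0,0,78],"claw":1},{"xyz":[2.2,10.6,-9.5],"delta_rot":[-4,-5,88],"claw":1},{"xyz":[2.3,11.6,-9.5],"delta_rot":[-7,-9,96],"claw":1},{"xyz":[2.3,11.9,-9.5],"delta_rot":[-10.6,-13.7,104.2],"claw":1},{"xyz":[2.3,11.9,-9.5],"delta_rot":[-10.6,-13.7,104.2],"claw":1},{"xyz":[2.3,11.9,-9.5],"delta_rot":[-10.6,-13.7,104.2],"claw":1},{"xyz":[2.3,11.9,-9.5],"delta_rot":[-10.6,-13.7,104.2],"claw":1}]' 
python3 - <<'E'
from h import *
c=cap('top'); s=cap('scene'); cv2.imwrite('pics/ta.png',c['img']);cv2.imwrite('pics/sa.png',s['img'])
T=r.get_state(); print(T['contact_force'],T['joints'].round(0))
go(cover(60,60,15))
# expected cover corners from tcp pose
Rt=R.from_euler('xyz',T['eef_rot'],degrees=True); Rc=Rt*(R.from_euler('z',-90,degrees=True)*R.from_euler('x',180,degrees=True)).inv()
o=T['tcp_pos']-Rc.apply([0,0,HZ])
for x,y in[(93,138),(93,-138),(-93,138),(-93,-138),(100,100),(100,-100),(-104,0)]:
    p=o+Rc.apply([x/1e3,y/1e3,.003]); print((x,y),p.round(3),'top',np.round(proj(c,p),1),'scene',np.round(proj(s,p),1))
a=cv2.resize(c['img'][110:310,220:420],None,fx=3,fy=3)
b=cv2.resize(s['img'][70:270,200:400],(400,400)); o=np.zeros((600,800,3),np.uint8); o[:,:400]=0
o[:400,:400]=cv2.resize(c['img'][120:290,235:405],(400,400),interpolation=2); o[:400,400:]=b; cv2.imwrite('pics/ma.png',o[:400])
E
```

```text
time_s: 34.42
tcp_pos: [0.5766, -0.0187, 0.3098]
eef_rot: [165.0, -0.0, -97.7]
contact_force: [-0.4, -0.8, -5.4]
gripper_width: 0.0135
gripper_force: 60.0
[ 0.0393679   0.21872922 -5.92995893] [ 14.  19.   9.  -5. -95. -21.]
at [ 0.5766 -0.0187  0.3102] [165.1  -0.  -97.7] w 0.0133
xyz [0.04, -0.61, 2.25] rot [-0.1, -0.0, 0.1] rows 1.1
(93, 138) [0.682 0.106 0.277] top [270.4 158.6] scene [293.  139.6]
(93, -138) [ 0.645 -0.167  0.277] top [382.1 177. ] scene [377.1 150.3]
(-93, 138) [0.503 0.13  0.325] top [253.5 229.4] scene [271.5 147.8]
(-93, -138) [ 0.467 -0.143  0.325] top [374.6 249.3] scene [365.1 160.2]
(100, 100) [0.683 0.068 0.275] top [286.3 158.7] scene [304.9 140.7]
(100, -100) [ 0.656 -0.13   0.275] top [367.1 172. ] scene [365.6 148.4]
(-104, 0) [ 0.474 -0.005  0.327] top [313.3 244. ] scene [316.  154.5]
```

View pics/ma.png

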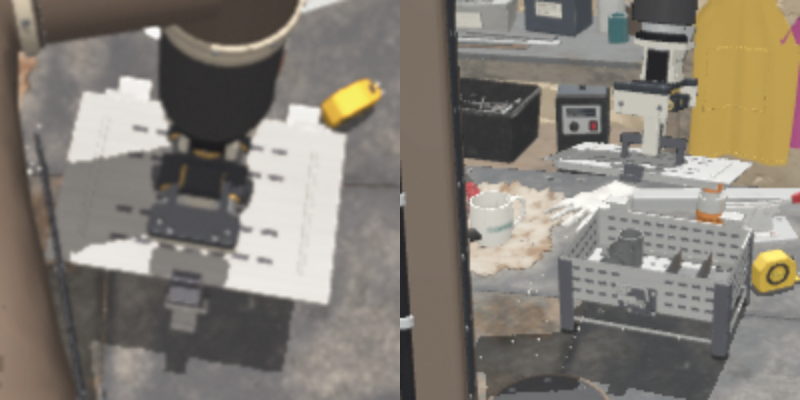

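Cover is held at a 15° tilt above the carrier; its corners (e.g. back-left top px 270,159; front-right 375,248) agree with the computed ones within ~1 px. Lowering in front of the hooks.

```bash
python3 - <<'E'
from h import *
go(cover(58,12,15))
E
python3 -m crank '[{"xyz":[0,-0.3,0.7],"delta_rot":[0,0,0],"claw":1},{"xyz":[0,-0.5,1.5],"delta_rot":[0,0,0],"claw":1},{"xyz":[0,-0.8,2.3],"delta_rot":[0,0,0],"claw":1},{"xyz":[0,-1,3],"delta_rot":[0,0,0],"claw":1},{"xyz":[0,-1,3.5],"delta_rot":[0,0,0],"claw":1},{"xyz":[0,-1,3.5],"delta_rot":[0,0,0],"claw":1},{"xyz":[0,-1,3.5],"delta_rot":[0,0,0],"claw":1}]'
python3 - <<'E'
from h import *
c=cap('top'); cv2.imwrite('pics/tb.png',c['img'])
go(cover(58,12,15))
T=r.get_state(); print(T['contact_force'].round(1))
Rt=R.from_euler('xyz',T['eef_rot'],degrees=True); Rc=Rt*(R.from_euler('z',-90,degrees=True)*R.from_euler('x',180,degrees=True)).inv()
o=T['tcp_pos']-Rc.apply([0,0,HZ])
g=cv2.cvtColor(c['img'],6).astype(float)
def edge(p0,p1,n=25,w=7):
    """sub-pixel strongest gradient along normals of the projected edge p0->p1; mean offset (px) at both halves"""
    a,b=np.array(proj(c,p0)),np.array(proj(c,p1)); t=(b-a)/np.linalg.norm(b-a); nn=np.array([-t[1],t[0]]); k=np.arange(-w,w+.1,.25); out=[]
    for f in np.linspace(.08,.92,n):
        q=a+f*(b-a)+k[:,None]*nn
        v=cv2.remap(g.astype(np.float32),q[:,0].astype(np.float32)[None],q[:,1].astype(np.float32)[None],1)[0]
        dv=np.abs(np.gradient(cv2.GaussianBlur(v[None],(5,1),0)[0])); out.append((f,k[dv.argmax()],dv.max()))
    out=np.array(out); print(np.round(a,1),np.round(b,1),'n',nn.round(2),out[:,1].tolist())
cc=lambda x,y:o+Rc.apply([x/1e3,y/1e3,.003])
print('right');edge(cc(93,-138),cc(-93,-138)); print('left');edge(cc(93,138),cc(-93,138)); print('front');edge(cc(-93,-138),cc(-93,138))
c=dict(c); c['img']=cv2.imread('pics/top0.png'); g=cv2.cvtColor(c['img'],6).astype(float)
print('carrier right, left, front')
edge(car(90,-135,142),car(-90,-135,142));edge(car(90,135,142),car(-90,135,142));edge(car(-90,-135,142),car(-90,135,142))
E
```

```text
at [ 0.5766 -0.0187  0.3102] [165.1  -0.  -97.7] w 0.0133
xyz [0.04, -0.95, 3.81] rot [-0.1, -0.0, 0.1] rows 1.9
time_s: 35.4
tcp_pos: [0.5792, -0.0196, 0.2016]
eef_rot: [165.1, -0.0, -97.7]
contact_force: [-0.3, 0.9, -5.5]
gripper_width: 0.0138
gripper_force: 60.0
at [ 0.5794 -0.0196  0.2016] [165.1  -0.  -97.8] w 0.0133
xyz [0.02, 0.07, 0.34] rot [-0.1, -0.0, 0.0] rows 0.2
[-0.   0.1 -6.5]
right
[375.9 185. ] [368.6 250.2] n [-0.99 -0.11] [0.75, 0.5, 0.25, 0.75, 0.75, 0.5, 0.5, 1.0, 0.5, 0.5, 0.25, 0.75, 0.5, 0.5, 0.25, 0.75, 0.5, 0.5, 0.5, 0.75, 0.0, 0.5, 0.5, 0.75, -0.25]
left
[275.2 168.2] [260.4 232.2] n [-0.97 -0.23] [0.5, 0.5, 0.5, 0.75, 0.5, 0.75, 0.5, 0.75, 0.5, 0.0, 3.75, 6.0, 5.25, 4.75, 3.25, 2.75, 2.25, 0.75, 0.0, -1.25, -2.0, -2.5, -3.0, 0.5, -5.25]
front
[368.6 250.2] [260.4 232.2] n [ 0.16 -0.99] [0.25, 0.25, 0.0, 0.0, -0.25, 0.0, -0.25, 0.0, 0.0, 0.5, 0.0, 0.0, -2.25, 4.0, -0.5, -0.25, 0.0, 0.25, 0.0, 0.25, 0.25, 0.0, 0.25, 0.0, 0.25]
carrier right, left, front
[375.4 175.2] [365.9 239.1] n [-0.99 -0.15] [2.25, 2.0, 2.5, 2.25, 4.5, 4.5, 4.25, 4.5, 4.5, 4.5, 4.5, 4.5, 4.5, 4.25, 4.5, 4.25, 4.0, 4.5, 4.25, 4.75, 4.5, 4.25, 4.5, 4.25, 4.25]
[279.6 159.2] [267.6 222.7] n [-0.98 -0.19] [-1.75, -1.5, -1.5, -4.25, -3.75, -4.0, -4.25, -4.0, -4.25, -4.5, -4.0, -4.5, -4.5, -4.25, -4.75, -4.25, -4.5, -5.0, -4.5, -4.75, -4.25, -4.75, -4.25, -4.5, -4.25]
[365.9 239.1] [267.6 222.7] n [ 0.16 -0.99] [0.5, 0.75, 1.0, 0.5, 1.0, 0.5, 0.75, 0.5, 0.5, 0.75, 0.5, 0.25, -5.75, 0.0, 0.25, 0.75, 0.25, 0.5, 0.25, 0.25, 0.5, 0.25, 0.5, 0.25, -0.5]
```

```bash
sed -i 's/^HZ=.0129; HX=HY=0./HZ=.0129; HX=0; HY=-.0012/' h.py; python3 - <<'E'
from h import *
go(cover(58,3,15),cover(80,3,15),cover(101,3,15))
E
```

```text
at [ 0.5794 -0.0196  0.2016] [165.1  -0.  -97.8] w 0.0133
xyz [0.06, -0.01, 0.63] rot [-0.1, -0.0, 0.0] rows 0.3
xyz [0.06, -0.72, 0.44] rot [-0.1, -0.0, 0.0] rows 0.4
xyz [0.06, -1.39, 0.26] rot [-0.1, -0.0, 0.0] rows 0.3
```

```bash
python3 -m crank '[{"xyz":[0.06,0,0.2],"delta_rot":[0,0,0],"claw":1},{"xyz":[0.06,0,0.4],"delta_rot":[0,0,0],"claw":1},{"xyz":[0.06,0,0.6],"delta_rot":[0,0,0],"claw":1},{"xyz":[0.06,0,0.63],"delta_rot":[0,0,0],"claw":1},{"xyz":[0.06,0,0.63],"delta_rot":[0,0,0],"claw":1}]'
python3 - <<'E'
from h import *
go(cover(58,3,15),cover(80,3,15),cover(101,3,15))
E
```

```text
time_s: 36.08
tcp_pos: [0.5737, -0.0208, 0.1821]
eef_rot: [165.0, -0.1, -97.8]
contact_force: [-0.1, 0.5, -5.5]
gripper_width: 0.0133
gripper_force: 60.0
at [ 0.5737 -0.0208  0.1821] [ 1.65e+02 -1.00e-01 -9.78e+01] w 0.0133
xyz [-0.0, -0.02, -0.05] rot [0.0, -0.1, 0.0] rows 0.0
xyz [-0.0, -0.72, -0.24] rot [0.0, -0.1, 0.0] rows 0.4
xyz [-0.0, -1.4, -0.42] rot [0.0, -0.1, 0.0] rows 0.3
```

No contact. Slide back under the hooks.

```bash
python3 -m crank '[{"xyz":[0,-0.25,-0.1],"delta_rot":[0,0,0],"claw":1},{"xyz":[0,-0.5,-0.18],"delta_rot":[0,0,0],"claw":1},{"xyz":[0,-0.72,-0.24],"delta_rot":[0,0,0],"claw":1},{"xyz":[0,-0.95,-0.3],"delta_rot":[0,0,0],"claw":1},{"xyz":[0,-1.2,-0.37],"delta_rot":[0,0,0],"claw":1},{"xyz":[0,-1.38,-0.41],"delta_rot":[0,0,0],"claw":1},{"xyz":[0,-1.38,-0.41],"delta_rot":[0,0,0],"claw":1}]'
python3 - <<'E'
from h import *
go(cover(101,3,15),cover(101,3,7),cover(101,1,2),cover(100.5,0,0))
E
```

```text
time_s: 36.95
tcp_pos: [0.6166, -0.0267, 0.183]
eef_rot: [165.0, -0.0, -97.8]
contact_force: [0.4, -0.4, -6.1]
gripper_width: 0.0136
gripper_force: 60.0
at [ 0.6166 -0.0267  0.183 ] [165.   -0.  -97.8] w 0.0136
xyz [-0.0, -0.01, -0.02] rot [0.0, -0.0, -0.0] rows 0.0
xyz [-0.0, 0.02, 0.45] rot [8.0, -0.0, 0.0] rows 0.7
xyz [-0.0, -0.02, 0.81] rot [13.0, -0.0, 0.0] rows 0.5
xyz [-0.0, -0.02, 0.96] rot [15.0, -0.0, 0.0] rows 0.2
```

```bash
python3 -m crank '[{"xyz":[0,0,0.12],"delta_rot":[2,0,0],"claw":1},{"xyz":[0,0.01,0.23],"delta_rot":[4,0,0],"claw":1},{"xyz":[0,0.02,0.34],"delta_rot":[6,0,0],"claw":1},{"xyz":[0,0.02,0.45],"delta_rot":[8,0,0],"claw":1},{"xyz":[0,0,0.6],"delta_rot":[10,0,0],"claw":1},{"xyz":[0,0,0.74],"delta_rot":[12,0,0],"claw":1},{"xyz":[0,-0.02,0.81],"delta_rot":[13,0,0],"claw":1},{"xyz":[0,-0.02,0.81],"delta_rot":[13,0,0],"claw":1}]'
python3 - <<'E'
from h import *
go(cover(101,1,2),cover(100.5,0,0))
E
```

```text
time_s: 37.95
tcp_pos: [0.6102, -0.0259, 0.1598]
eef_rot: [178.0, -0.1, -97.8]
contact_force: [-0.1, 0.3, -5.6]
gripper_width: 0.0135
gripper_force: 60.0
at [ 0.6102 -0.0259  0.1598] [ 1.78e+02 -1.00e-01 -9.78e+01] w 0.0135
xyz [-0.01, -0.02, 0.01] rot [0.0, -0.1, 0.0] rows 0.0
xyz [-0.01, 0.0, 0.16] rot [2.0, -0.1, 0.0] rows 0.2
```

```bash
python3 -m crank '[{"xyz":[0,0,0.08],"delta_rot":[1,0,0],"claw":1},{"xyz":[0,0,0.16],"delta_rot":[2,0,0],"claw":1},{"xyz":[0,0,0.19],"delta_rot":[2,0,0],"claw":1},{"xyz":[0,0,0.19],"delta_rot":[2,0,0],"claw":1},{"xyz":[0,0,0.19],"delta_rot":[2,0,0],"claw":1}]'
python3 - <<'E'
from h import *
go(cover(100,0,0))
c=cap('top'); s=cap('scene'); cv2.imwrite('pics/tc.png',c['img']); cv2.imwrite('pics/sc.png',s['img'])
print(proj(s,car(-140,0,150)),proj(c,car(-140,0,150)))
E
```

```text
time_s: 38.58
tcp_pos: [0.6108, -0.0259, 0.1549]
eef_rot: [-180.0, -0.0, -97.8]
contact_force: [-3.2, 1.4, 6.5]
gripper_width: 0.0135
gripper_force: 60.0
at [ 0.6108 -0.0259  0.1549] [-180.    -0.   -97.8] w 0.0135
xyz [-0.0, 0.05, 0.0] rot [-0.0, -0.0, 0.0] rows 0.0
(np.float64(316.09339555003913), np.float64(209.48043935883206)) (np.float64(313.6895476593621), np.float64(249.09541934271107))
```

Cover seated flat (TCP height matches). Release the handle and go to the front of the loop.

```bash
python3 -m crank '[{"xyz":[0,0,0],"delta_rot":[0,0,0],"claw":0.6},{"xyz":[0,0,0],"delta_rot":[0,0,0],"claw":0.6},{"xyz":[0,0,0],"delta_rot":[0,0,0],"claw":0.6},{"xyz":[0,0,0],"delta_rot":[0,0,0],"claw":0.6},{"xyz":[0,0,-1],"delta_rot":[0,0,0],"claw":0.6},{"xyz":[0,0,-2.5],"delta_rot":[0,0,0],"claw":0.6},{"xyz":[0,0,-4],"delta_rot":[0,0,0],"claw":0.6},{"xyz":[0,0,-4],"delta_rot":[0,0,0],"claw":0.6},{"xyz":[0,0,-4],"delta_rot":[0,0,0],"claw":1},{"xyz":[0,0,-4],"delta_rot":[0,0,0],"claw":1}]' 20
python3 - <<'E'
from h import *
go((*car(-200,0,270),-7.8),(*car(-167,0,180),-7.8))
c=cap('top')
for u,v,z in[(313.6,251.1,.145),(312,259,.133)]: print(CR.inv().apply(onz(c,u,v,z)-CC)*1e3)
# cover seat check: edges in this view
print(cv2.absdiff(c['img'],cv2.imread('pics/tc.png')).max())
E
```

```text
time_s: 39.92
tcp_pos: [0.6099, -0.0258, 0.2725]
eef_rot: [179.9, -0.1, -97.8]
contact_force: [0.1, 0.1, 0.8]
gripper_width: 0.0208
gripper_force: 0.0
at [ 0.6099 -0.0258  0.2725] [ 1.799e+02 -1.000e-01 -9.780e+01] w 0.0208
xyz [-0.05, 6.68, 0.1] rot [0.2, 0.0, -90.0] rows 8.4
xyz [-0.05, 5.58, 3.1] rot [0.2, 0.0, -90.0] rows 1.5
[-145.09715039   -0.60410497  145.        ]
[-166.27060144    0.23223731  133.        ]
179
```

```bash
python3 -m crank '[{"xyz":[0,2,0],"delta_rot":[0,0,-90],"claw":1},{"xyz":[0,4,0],"delta_rot":[0,0,-90],"claw":1},{"xyz":[0,6.7,0],"delta_rot":[0,0,-90],"claw":1},{"xyz":[0,6.7,0],"delta_rot":[0,0,-90],"claw":1},{"xyz":[0,6.7,0],"delta_rot":[0,0,-90],"claw":1},{"xyz":[0,6.7,0],"delta_rot":[0,0,-90],"claw":1},{"xyz":[0,6.7,0],"delta_rot":[0,0,-90],"claw":1},{"xyz":[0,6.7,0],"delta_rot":[0,0,-90],"claw":1},{"xyz":[0,6.7,0],"delta_rot":[0,0,-90],"claw":1},{"xyz":[0,6.2,1],"delta_rot":[0,0,-90],"claw":1},{"xyz":[0,5.6,2.5],"delta_rot":[0,0,-90],"claw":1},{"xyz":[0,5.6,3],"delta_rot":[0,0,-90],"claw":1},{"xyz":[0,5.6,3],"delta_rot":[0,0,-90],"claw":1}]'
python3 - <<'E'
from h import *
print(r.get_state()['joints'].round(0))
go((*car(-167,0,143),-7.8),(*car(-150,0,143),-7.8),(*car(-128,0,147),-7.8),(*car(-126,0,147),-7.8),(*car(-150,0,180),-7.8))
E
```

```text
time_s: 41.6
tcp_pos: [0.4431, -0.0035, 0.1832]
eef_rot: [179.9, 0.2, -7.8]
contact_force: [0.2, -0.2, 1.0]
gripper_width: 0.0002
gripper_force: 0.0
[ 25.   0. -31.   0. -59.  57.]
at [ 0.4431 -0.0035  0.1832] [179.9   0.2  -7.8] w 0.0002
xyz [0.03, -0.07, 1.34] rot [0.1, 0.2, 0.0] rows 0.6
xyz [0.6, -0.07, 1.34] rot [0.1, 0.2, 0.0] rows 0.3
xyz [1.33, -0.07, 1.2] rot [0.1, 0.2, 0.0] rows 0.4
xyz [1.4, -0.07, 1.2] rot [0.1, 0.2, 0.0] rows 0.0
xyz [0.59, -0.06, 0.1] rot [0.1, 0.2, 0.0] rows 0.7
```

```bash
python3 -m crank '[{"xyz":[0,-0.07,0.7],"delta_rot":[0,0,0],"claw":1},{"xyz":[0,-0.07,1.3],"delta_rot":[0,0,0],"claw":1},{"xyz":[0,-0.07,1.34],"delta_rot":[0,0,0],"claw":1},{"xyz":[0.3,-0.07,1.34],"delta_rot":[0,0,0],"claw":1},{"xyz":[0.6,-0.07,1.34],"delta_rot":[0,0,0],"claw":1},{"xyz":[0.85,-0.07,1.3],"delta_rot":[0,0,0],"claw":1},{"xyz":[1.1,-0.07,1.25],"delta_rot":[0,0,0],"claw":1},{"xyz":[1.3,-0.07,1.2],"delta_rot":[0,0,0],"claw":1},{"xyz":[1.4,-0.07,1.2],"delta_rot":[0,0,0],"claw":1},{"xyz":[1.4,-0.07,1.2],"delta_rot":[0,0,0],"claw":1},{"xyz":[1.4,-0.07,1.2],"delta_rot":[0,0,0],"claw":1}]'
python3 - <<'E'
from h import *
go((*car(-128,0,147),-7.8),(*car(-210,0,240),-7.8))
E
```

```text
time_s: 42.98
tcp_pos: [0.4857, -0.0068, 0.1479]
eef_rot: [180.0, 0.0, -7.8]
contact_force: [-0.0, -0.0, -0.6]
gripper_width: 0.0002
gripper_force: 0.0
at [ 0.4857 -0.0068  0.1479] [180.    0.   -7.8] w 0.0002
xyz [-0.1, 0.02, 0.03] rot [0.0, 0.0, 0.0] rows 0.0
xyz [-2.83, 0.02, -3.07] rot [0.0, 0.0, 0.0] rows 2.0
```

```bash
python3 -m crank '[{"xyz":[-0.3,0,-1],"delta_rot":[0,0,0],"claw":1},{"xyz":[-1,0,-2.5],"delta_rot":[0,0,0],"claw":1},{"xyz":[-2,0,-4],"delta_rot":[0,0,0],"claw":1},{"xyz":[-2,-2,-4],"delta_rot":[0,0,0],"claw":1},{"xyz":[-2,-4,-4],"delta_rot":[0,0,0],"claw":1},{"xyz":[-2,-6,-4],"delta_rot":[0,0,0],"claw":1},{"xyz":[-2,-7,-4],"delta_rot":[0,0,0],"claw":1},{"xyz":[-2,-7,-4],"delta_rot":[0,0,0],"claw":1}]'
python3 - <<'E'
from h import *
c=cap('top'); s=cap('scene'); cv2.imwrite('pics/td.png',c['img']); cv2.imwrite('pics/sd.png',s['img'])
t0=cv2.imread('pics/top0.png'); 
for n,(cam,z) in {'top':(c,.145)}.items():
  for y in(0,22):
    for im in(t0,cam['img']):
      g=cv2.cvtColor(im,6); xs=range(-180,-80,5)
      print(y,[int(cv2.getRectSubPix(g,(1,1),tuple(map(float,proj(cam,car(x,y,z*1e3)))))[0,0]) for x in xs])
def crop(cam,p,w,im=None):
    u,v=map(int,proj(cam,p)); return cv2.resize((cam['img'] if im is None else im)[v-w:v+w,u-w:u+w],(400,400),interpolation=cv2.INTER_CUBIC)
cv2.imwrite('pics/md.png',np.hstack([crop(c,car(-130,0,130),30),crop(s,car(-130,0,130),25)]))
go((*car(-200,0,270),-7.8))
E
```

```text
time_s: 43.98
tcp_pos: [0.4547, 0.2114, 0.2673]
eef_rot: [179.9, 0.1, -7.6]
contact_force: [-0.9, 0.2, -0.3]
gripper_width: 0.0008
gripper_force: 0.0
0 [61, 62, 107, 193, 188, 186, 132, 178, 192, 190, 190, 190, 189, 188, 198, 108, 59, 62, 129, 213]
0 [67, 114, 204, 205, 212, 212, 212, 211, 210, 210, 210, 198, 131, 109, 115, 114, 145, 176, 116, 133]
22 [104, 94, 98, 91, 80, 86, 92, 156, 144, 131, 101, 75, 73, 69, 75, 64, 77, 86, 132, 219]
22 [115, 113, 111, 111, 113, 113, 100, 97, 113, 118, 89, 71, 69, 95, 111, 112, 145, 150, 192, 232]
at [0.4545 0.2094 0.2675] [179.9   0.   -7.7] w 0.0005
xyz [-0.5, 7.02, -0.07] rot [0.1, 0.0, 0.1] rows 3.4
```

View pics/md.png

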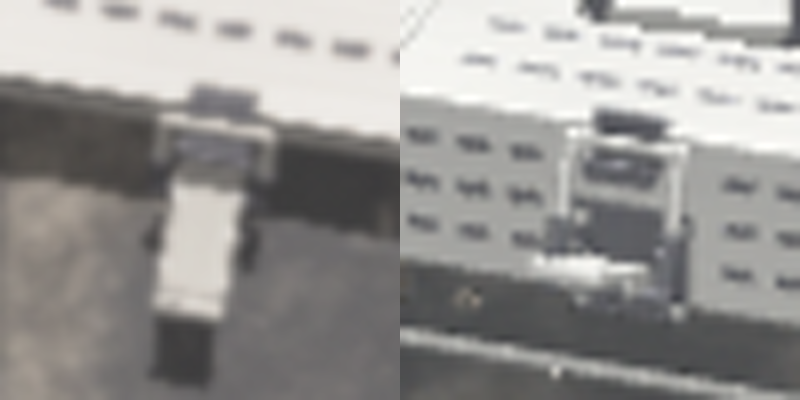

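The loop's bar lies over in the keeper against its back plate (left crop 215,125), the lever still sticks out. Now the lever, with the tool tilted 30° toward the carrier.

```bash
cat >> h.py <<'E'
def lev(L,tau=30,s=60,gap=0):
    t=np.radians(tau); d=np.array([-np.sin(L),-np.cos(L)]); n=np.array([-np.cos(L),np.sin(L)])
    A=9.5*np.array([np.cos(t),np.sin(t)]); h=abs(A@n)
    q=np.array([-108,89.5])+s*d+(6+h+gap)*n
    return (*car(q[0],0,q[1]),CR*R.from_euler('y',-tau,degrees=True)*R.from_euler('x',180,degrees=True))
E
python3 - <<'E'
from h import *
go((*car(-190,0,260),-7.8),lev(2.15,gap=60),lev(2.15,gap=20))
E
```

```text
at [0.4545 0.2094 0.2675] [179.9   0.   -7.7] w 0.0005
xyz [-0.16, 7.02, 0.26] rot [0.1, 0.0, 0.1] rows 3.4
xyz [2.26, 7.02, 2.77] rot [0.1, 30.0, 0.1] rows 2.8
xyz [1.53, 7.02, 3.89] rot [0.1, 30.0, 0.1] rows 0.6
```

```bash
python3 -m crank '[{"xyz":[0,2,0],"delta_rot":[0,0,0],"claw":1},{"xyz":[0,4,0],"delta_rot":[0,0,0],"claw":1},{"xyz":[0,6,0],"delta_rot":[0,10,0],"claw":1},{"xyz":[0,7,0],"delta_rot":[0,20,0],"claw":1},{"xyz":[0.5,7,0.5],"delta_rot":[0,30,0],"claw":1},{"xyz":[1,7,1.5],"delta_rot":[0,30,0],"claw":1},{"xyz":[1.3,7,2.5],"delta_rot":[0,30,0],"claw":1},{"xyz":[1.5,7,3.5],"delta_rot":[0,30,0],"claw":1},{"xyz":[1.5,7,3.5],"delta_rot":[0,30,0],"claw":1},{"xyz":[1.5,7,3.5],"delta_rot":[0,30,0],"claw":1}]'
python3 - <<'E'
from h import *
print(r.get_state()['joints'].round(0))
go(*[lev(L,gap=-1) for L in(2.15,1.9,1.6,1.3,1.0,.7,.5,.3,.15)])
E
```

```text
time_s: 45.32
tcp_pos: [0.489, -0.0086, 0.1963]
eef_rot: [-179.6, -27.0, -7.8]
contact_force: [-0.4, -0.1, 0.6]
gripper_width: 0.0006
gripper_force: 0.0
[ 31. -12. -58.  38. -27.  20.]
at [ 0.489  -0.0086  0.1963] [-179.6  -27.    -7.8] w 0.0006
xyz [-1.82, -0.01, 1.42] rot [-0.4, 3.0, -0.0] rows 1.1
xyz [-2.31, -0.01, 1.66] rot [-0.4, 3.0, -0.0] rows 0.3
xyz [-2.81, -0.01, 2.13] rot [-0.4, 3.0, -0.0] rows 0.3
xyz [-3.12, -0.0, 2.74] rot [-0.4, 3.0, -0.0] rows 0.3
xyz [-3.22, 0.0, 3.4] rot [-0.4, 3.0, -0.0] rows 0.3
xyz [-3.16, 0.0, 3.91] rot [-0.4, 3.0, -0.0] rows 0.2
xyz [-3.05, 0.01, 4.24] rot [-0.4, 3.0, -0.0] rows 0.2
xyz [-2.88, 0.01, 4.55] rot [-0.4, 3.0, -0.0] rows 0.2
xyz [-2.71, 0.01, 4.77] rot [-0.4, 3.0, -0.0] rows 0.1
```

The 30° tilt runs into joint 3's limit up here. I'll fit a small kinematic model to the recorded states to choose a reachable tilt for the push.

```bash
cat > kin.py <<'E'
from h import *
from scipy.optimize import least_squares
E=lambda a,d: R.from_euler(a,d,degrees=True)
def fk(q,p):
    d1,a1,L2,a3,L3,D,L5=p
    A=E('z',q[0]); t=np.array([0,0,d1])+A.apply([a1,0,0]); A=A*E('y',q[1]); t=t+A.apply([0,0,L2])
    A=A*E('y',-q[2]); t=t+A.apply([0,0,a3]); A=A*E('x',q[3]); t=t+A.apply([L3,0,0])
    A=A*E('y',-q[4]); t=t+A.apply([0,D,0])+A.apply([L5,0,0])
    return t, A*E('x',0)
LO=np.array([-176,-82,-58.2,-173.8,-174.7,-173]);HI=np.array([176,121.7,71.7,95.5,-.2,173])
E
python3 - <<'E'
from kin import *
s=r.get_state(); 
D=[([-55.399,20.546,.682,0,-70.136,-16.507],[.21,-.642,.227],20),(s['joints'],s['tcp_pos'],20),
([-9,20,-15,0,-55,8],[.5474,-.2861,.1227],1),([9,21,-18,0,-51,73],[.5961,-.0976,.0891],1),([20,18,-1,0,-70,63],[.6547,.0291,.2359],1),([14,19,9,-5,-95,-21],[.5766,-.0187,.3102],1),([25,0,-31,0,-59,57],[.4431,-.0035,.1832],1)]
best=None
f=lambda p:np.concatenate([w*(fk(q,p)[0]-np.array(t)) for q,t,w in D])
for sg in(-1,1):
  for l5 in(.2,.3,.4):
    o=least_squares(f,[.2,0,.6,0,.47,sg*.19,l5]); 
    if best is None or o.cost<best.cost: best=o
p=best.x; print(p.round(4),best.cost)
for q,t,w in D: print(((fk(q,p)[0]-np.array(t))*1e3).round(1))
Rt=E('xyz',s['eef_rot']); print('tool z dir',Rt.apply([0,0,1]).round(3),'model',fk(s['joints'],p)[1].apply([1,0,0]).round(3))
np.save('p.npy',p)
E
```

```text
[-0.2208  0.8222  0.0675 -0.0557 -0.1918 -0.1923 -0.3718] 0.0945700186518547
[-1.1  0.5 -0. ]
[-1.   0.9 -0.8]
[ 70.7  -6.5 156.1]
[ 88.2  11.3 202.3]
[  9.8   8.1 -11. ]
[ 184.4   44.3 -114.5]
[208.4  95.1  86.3]
tool z dir [ 0.45  -0.054 -0.891] model [ 0.17   0.42  -0.891]
```

```bash
sed -i "s/E('x',q\[3\])/E('x',-q[3])/" kin.py
python3 - <<'E'
from kin import *
s=r.get_state(); 
D=[([-55.399,20.546,.682,0,-70.136,-16.507],[.21,-.642,.227],20),(s['joints'],s['tcp_pos'],20),
([-9,20,-15,0,-55,8],[.5474,-.2861,.1227],1),([9,21,-18,0,-51,73],[.5961,-.0976,.0891],1),([20,18,-1,0,-70,63],[.6547,.0291,.2359],1),([14,19,9,-5,-95,-21],[.5766,-.0187,.3102],1),([25,0,-31,0,-59,57],[.4431,-.0035,.1832],1)]
f=lambda p:np.concatenate([w*(fk(q,p)[0]-np.array(t)) for q,t,w in D])
best=min((least_squares(f,[.2,0,.6,0,.47,-.19,l5],bounds=([0,-.1,.3,-.1,.3,-.4,.1],[.5,.1,.9,.1,.9,.4,.6])) for l5 in(.2,.3,.4)),key=lambda o:o.cost)
p=best.x; print(p.round(4),best.cost)
for q,t,w in D: print(((fk(q,p)[0]-np.array(t))*1e3).round(1))
Rt=E('xyz',s['eef_rot']); print('tool z dir',Rt.apply([0,0,1]).round(3),'model',fk(s['joints'],p)[1].apply([1,0,0]).round(3))
# IK for position + tool z direction + y axis irrelevant (j6 free): reach of lever poses at tilts
def ik(t,z):
    o=min((least_squares(lambda q:np.r_[(fk(np.r_[q,0],p)[0]-t)*10,(fk(np.r_[q,0],p)[1].apply([1,0,0])-z)],q0,bounds=(LO[:5],HI[:5])) for q0 in([25,0,-30,0,-60],[30,-20,-50,30,-30],[40,-30,-50,60,-40],[10,-10,-50,-30,-30])),key=lambda o:o.cost)
    q=np.r_[o.x,0]; return np.linalg.norm(fk(q,p)[0]-t)*1e3,np.degrees(np.arccos(min(1,fk(q,p)[1].apply([1,0,0])@z))),o.x.round(0)
for L in(2.1,1.3,.7,.3,.15):
  for tau in(15,20,30,40):
    w=lev(L,tau); e=ik(np.array(w[:3]),w[3].apply([0,0,1])); print(L,tau,np.round(w[:3],3),'pos err %.1f mm ang %.1f'%e[:2],e[2])
E
```

```text
[ 2.115e-01  2.000e-04  5.964e-01 -6.100e-03  4.681e-01 -1.917e-01
  3.782e-01] 8.18529754316234e-05
[-0. -0. -0.]
[-0.  0. -0.]
[-0.5  5.4 -2.4]
[ 0.7 -2.   1.7]
[4.5 6.8 6.5]
[-1.  -0.8 -2.4]
[-1.1 -1.9  0.2]
tool z dir [ 0.45  -0.054 -0.891] model [ 0.45  -0.054 -0.891]
2.1 15 [ 0.458 -0.004  0.131] pos err 0.0 mm ang 0.0 [ 32.  -4. -52.  18. -32.]
2.1 20 [ 0.458 -0.004  0.131] pos err 0.3 mm ang 0.9 [ 32.  -6. -58.  28. -26.]
2.1 30 [ 0.458 -0.004  0.132] pos err 3.1 mm ang 10.2 [ 31.  -7. -58.  26. -24.]
2.1 40 [ 0.459 -0.004  0.133] pos err 3.8 mm ang 10.4 [ -20.   -9.  -53. -144.   -0.]
1.3 15 [ 0.444 -0.002  0.079] pos err 0.3 mm ang 1.0 [ 31.   0. -58.  23. -22.]
1.3 20 [ 0.444 -0.002  0.08 ] pos err 1.6 mm ang 5.7 [ 31.  -1. -58.  22. -21.]
1.3 30 [ 0.443 -0.002  0.082] pos err 3.8 mm ang 14.7 [ 28.  -2. -58.  15. -16.]
1.3 40 [ 0.443 -0.002  0.083] pos err 2.1 mm ang 5.3 [ -12.   -3.  -49. -117.   -0.]
0.7 15 [ 0.456 -0.003  0.051] pos err 0.6 mm ang 2.2 [ 29.   5. -58.  24. -17.]
0.7 20 [ 0.456 -0.003  0.051] pos err 1.8 mm ang 6.9 [ 28.   5. -58.  22. -16.]
0.7 30 [ 0.457 -0.004  0.05 ] pos err 2.9 mm ang 15.3 [ 24.   4. -58.   3.  -4.]
0.7 40 [ 0.459 -0.004  0.049] pos err 0.5 mm ang 1.4 [ -11.    3.  -46. -112.   -1.]
0.3 15 [ 0.472 -0.006  0.036] pos err 0.6 mm ang 2.3 [ 26.   8. -58.  28. -14.]
0.3 20 [ 0.472 -0.006  0.036] pos err 1.7 mm ang 6.9 [ 25.   8. -58.  25. -12.]
0.3 30 [ 0.473 -0.006  0.036] pos err 1.9 mm ang 7.2 [ -23.    7.  -53. -154.   -3.]
0.3 40 [ 0.474 -0.006  0.035] pos err 0.0 mm ang 0.1 [ -12.    7.  -44. -113.   -3.]
0.15 15 [ 0.479 -0.007  0.032] pos err 0.6 mm ang 2.2 [ 25.   9. -58.  30. -13.]
0.15 20 [ 0.48  -0.007  0.032] pos err 1.7 mm ang 6.8 [ 24.   9. -58.  27. -11.]
0.15 30 [ 0.481 -0.007  0.032] pos err 1.8 mm ang 6.9 [ -23.    9.  -52. -153.   -4.]
0.15 40 [ 0.482 -0.007  0.032] pos err 0.0 mm ang 0.1 [  -8.    8.  -42. -108.   -0.]
```

```bash
python3 - <<'E'
from kin import *
p=np.array([.2115,.0002,.5964,-.0061,.4681,-.1917,.3782])
def ik(t,z):
    o=min((least_squares(lambda q:np.r_[(fk(np.r_[q,0],p)[0]-t)*20,(fk(np.r_[q,0],p)[1].apply([1,0,0])-z)],q0,bounds=(LO[:5],HI[:5])) for q0 in([25,0,-30,0,-60],[30,-20,-50,30,-30])),key=lambda o:o.cost)
    q=np.r_[o.x,0]; return np.degrees(np.arccos(min(1,fk(q,p)[1].apply([1,0,0])@z))),o.x.round(0)
for L,s,xo in((.25,70,0),):
  w=np.array(lev(L,12,s)[:3]); print(CR.inv().apply(w-CC)*1e3)
  for az in(-60,-40,-20,0,20,40,60):
    for tau in(12,15,20,25):
      t=np.radians(tau); a=np.radians(az); z=CR.apply([np.sin(t)*np.cos(a),np.sin(t)*np.sin(a),-np.cos(t)])
      e=ik(w,z); print(az,tau,'ang err %.1f'%e[0],e[1])
E
```

```text
[-1.39381907e+02  4.71303422e-16  2.52671646e+01]
-60 12 ang err 0.0 [ 32.  14. -51.  25. -29.]
-60 15 ang err 0.0 [ 33.  14. -54.  32. -28.]
-60 20 ang err 0.0 [ 34.  15. -58.  44. -29.]
-60 25 ang err 1.3 [ 36.  16. -58.  48. -32.]
-40 12 ang err 0.0 [ 30.  12. -56.  32. -22.]
-40 15 ang err 1.3 [ 30.  12. -58.  40. -22.]
-40 20 ang err 5.1 [ 31.  13. -58.  43. -25.]
-40 25 ang err 8.5 [ 33.  15. -58.  46. -29.]
-20 12 ang err 0.5 [ 27.  11. -58.  34. -17.]
-20 15 ang err 3.5 [ 28.  11. -58.  35. -18.]
-20 20 ang err 8.3 [ 28.  11. -58.  36. -19.]
-20 25 ang err 13.1 [ 29.  12. -58.  38. -20.]
0 12 ang err 0.3 [ 26.  10. -58.  29. -13.]
0 15 ang err 3.1 [ 26.  10. -58.  27. -13.]
0 20 ang err 7.7 [ 25.  10. -58.  24. -10.]
0 25 ang err 12.0 [ 24.   9. -58.  16.  -6.]
20 12 ang err 0.0 [ 25.  10. -52.  10. -16.]
20 15 ang err 0.2 [ 24.   9. -58.  21.  -8.]
20 20 ang err 3.0 [ 23.   9. -58.  13.  -4.]
20 25 ang err 4.7 [ 23.   9. -56.  -4.  -0.]
40 12 ang err 0.0 [ 21.  11. -44.  -6. -23.]
40 15 ang err 0.0 [ 20.  11. -45.  -9. -20.]
40 20 ang err 0.0 [ 18.  10. -45. -17. -16.]
40 25 ang err 0.0 [ 14.   9. -43. -30. -16.]
60 12 ang err 0.0 [ 17.  13. -38. -14. -30.]
60 15 ang err 0.0 [ 14.  13. -37. -19. -29.]
60 20 ang err 0.0 [  9.  13. -36. -28. -30.]
60 25 ang err 0.0 [  3.  13. -34. -37. -32.]
```

```bash
cat >> kin.py <<'E'
p=np.array([.2115,.0002,.5964,-.0061,.4681,-.1917,.3782])
def ik(t,z):
    o=min((least_squares(lambda q:np.r_[(fk(np.r_[q,0],p)[0]-t)*20,(fk(np.r_[q,0],p)[1].apply([1,0,0])-z)],q0,bounds=(LO[:5],HI[:5])) for q0 in([25,0,-30,0,-60],[15,10,-45,-20,-20])),key=lambda o:o.cost)
    q=np.r_[o.x,0]; return np.degrees(np.arccos(min(1,fk(q,p)[1].apply([1,0,0])@z))),o.x.round(0)
def ori(az,tau):
    t,a=np.radians([tau,az]); z=np.array([np.sin(t)*np.cos(a),np.sin(t)*np.sin(a),-np.cos(t)])
    y=np.array([0,z[2],-z[1]]); y/=np.linalg.norm(y); return R.from_matrix(np.c_[np.cross(y,z),y,z])
def lev2(L,az,tau,s=62,gap=0):
    O=ori(az,tau); d=np.array([-np.sin(L),0,-np.cos(L)]); n=np.array([-np.cos(L),0,np.sin(L)])
    h=max(-(O.apply([i*9.5,j*14.5,0])@n) for i in(-1,1) for j in(-1,1))
    q=np.array([-108,0,89.5])+s*d+(6+h+gap)*n; return (*car(*q),CR*O)
E
python3 - <<'E'
from kin import *
for az,tau in((40,20),(40,25),(40,30),(50,30),(60,30)):
  M=ori(az,tau).as_matrix(); print(az,tau,'body lead',(M@[39,0,-66])[0].round(1),'finger',(M@[9.5,0,0])[0].round(1))
  for L in(2.15,1.6,1.0,.5,.2):
    w=lev2(L,az,tau); e=ik(np.array(w[:3]),w[3].apply([0,0,1])); print('  ',L,np.round(w[:3],3),'err %.1f'%e[0],e[1])
E
```

```text
40 20 body lead 20.3 finger 9.2
   2.15 [ 0.46  -0.004  0.137] err 0.0 [ 20.  -4. -43.  -8. -32.]
   1.6 [ 0.442 -0.001  0.103] err 0.0 [ 22.  -3. -47.  -8. -26.]
   1.0 [ 0.445 -0.002  0.066] err 0.0 [ 21.   2. -49. -11. -20.]
   0.5 [ 0.461 -0.004  0.042] err 0.0 [ 19.   7. -47. -14. -18.]
   0.2 [ 0.476 -0.006  0.032] err 0.0 [ 18.   9. -44. -16. -17.]
40 25 body lead 15.5 finger 9.0
   2.15 [ 0.46  -0.004  0.138] err 0.0 [ 18.  -6. -44. -12. -28.]
   1.6 [ 0.442 -0.001  0.105] err 0.0 [ 20.  -5. -48. -13. -23.]
   1.0 [ 0.445 -0.002  0.066] err 0.0 [ 19.   1. -48. -19. -18.]
   0.5 [ 0.461 -0.004  0.042] err 0.0 [ 16.   6. -45. -25. -16.]
   0.2 [ 0.476 -0.006  0.032] err 0.0 [ 14.   9. -42. -28. -17.]
40 30 body lead 10.7 finger 8.8
   2.15 [ 0.461 -0.004  0.138] err 0.0 [ 15.  -7. -44. -20. -25.]
   1.6 [ 0.442 -0.001  0.106] err 0.0 [ 16.  -5. -47. -23. -21.]
   1.0 [ 0.444 -0.002  0.066] err 0.0 [ 12.   1. -45. -33. -18.]
   0.5 [ 0.461 -0.004  0.042] err 0.0 [  8.   6. -42. -40. -18.]
   0.2 [ 0.476 -0.006  0.032] err 0.0 [  6.   9. -39. -43. -19.]
50 30 body lead 15.7 finger 9.0
   2.15 [ 0.461 -0.004  0.139] err 0.0 [  6.  -3. -36. -30. -36.]
   1.6 [ 0.442 -0.001  0.106] err 0.0 [  6.  -2. -39. -34. -32.]
   1.0 [ 0.444 -0.002  0.067] err 0.0 [  4.   4. -39. -40. -29.]
   0.5 [ 0.46  -0.004  0.042] err 0.0 [  1.   8. -37. -44. -28.]
   0.2 [ 0.475 -0.006  0.032] err 0.0 [  0.  11. -35. -46. -28.]
60 30 body lead 21.3 finger 9.2
   2.15 [ 0.461 -0.004  0.139] err 0.0 [  1.   0. -31. -34. -44.]
   1.6 [ 0.442 -0.001  0.106] err 0.0 [  0.   2. -34. -37. -41.]
   1.0 [ 0.443 -0.002  0.068] err 0.0 [ -1.   6. -35. -41. -37.]
   0.5 [ 0.459 -0.004  0.043] err 0.0 [ -3.  11. -33. -44. -36.]
   0.2 [ 0.475 -0.006  0.032] err 0.0 [ -3.  13. -32. -45. -35.]
```

```bash
python3 -m crank '[{"xyz":[-0.5,0,-1],"delta_rot":[0,-10,0],"claw":1},{"xyz":[-1,0,-2],"delta_rot":[0,-20,0],"claw":1},{"xyz":[-1,0,-2],"delta_rot":[0,-27,0],"claw":1},{"xyz":[-1,0,-2],"delta_rot":[0,-27,0],"claw":1},{"xyz":[-1,0,-2],"delta_rot":[0,-27,0],"claw":1}]'
python3 - <<'E'
from kin import *
print(r.get_state()['joints'].round(0))
O=CR*ori(40,30)
go((*car(-165,0,240),O),lev2(2.15,40,30,gap=25),lev2(2.15,40,30,gap=10))
E
```

```text
time_s: 45.95
tcp_pos: [0.4355, -0.0013, 0.2356]
eef_rot: [-179.7, 0.1, -7.6]
contact_force: [-0.1, -1.5, -0.6]
gripper_width: 0.0001
gripper_force: 0.0
[ 26.  -3. -27.  -0. -66.  57.]
at [ 0.4355 -0.0013  0.2356] [-1.797e+02  1.000e-01 -7.600e+00] w 0.0001
xyz [0.35, -0.02, -0.15] rot [19.7, 22.4, 4.1] rows 2.8
xyz [1.31, -0.0, 2.54] rot [19.7, 22.4, 4.1] rows 1.4
xyz [1.04, -0.0, 2.96] rot [19.7, 22.4, 4.1] rows 0.2
```

```bash
python3 -m crank '[{"xyz":[0.2,0,0],"delta_rot":[7,7.5,1.4],"claw":1},{"xyz":[0.35,0,0],"delta_rot":[14,15,2.8],"claw":1},{"xyz":[0.35,0,0],"delta_rot":[19.7,22.4,4.1],"claw":1},{"xyz":[0.6,0,0.8],"delta_rot":[19.7,22.4,4.1],"claw":1},{"xyz":[0.8,0,1.8],"delta_rot":[19.7,22.4,4.1],"claw":1},{"xyz":[1,0,2.7],"delta_rot":[19.7,22.4,4.1],"claw":1},{"xyz":[1,0,2.7],"delta_rot":[19.7,22.4,4.1],"claw":1},{"xyz":[1,0,2.7],"delta_rot":[19.7,22.4,4.1],"claw":1}]'
python3 - <<'E'
from kin import *
print(r.get_state()['joints'].round(0))
go(*[lev2(L,40,30,gap=-1) for L in(2.15,1.9,1.65,1.4,1.15,.9,.7,.5,.35,.2,.1)])
E
```

```text
time_s: 46.95
tcp_pos: [0.4653, -0.0043, 0.1559]
eef_rot: [-158.1, -21.1, -15.9]
contact_force: [0.1, 0.3, 0.4]
gripper_width: 0.0002
gripper_force: 0.0
[ 15.  -8. -42. -18. -28.  77.]
at [ 0.4653 -0.0043  0.1559] [-158.1  -21.1  -15.9] w 0.0002
xyz [-0.37, 0.22, 0.46] rot [-0.1, -0.0, 0.1] rows 0.3
xyz [-0.86, 0.37, 0.7] rot [-0.1, -0.0, 0.1] rows 0.3
xyz [-1.28, 0.56, 1.07] rot [-0.1, -0.0, 0.1] rows 0.3
xyz [-1.57, 0.77, 1.55] rot [-0.1, -0.0, 0.1] rows 0.3
xyz [-1.7, 0.97, 2.08] rot [-0.1, -0.0, 0.1] rows 0.3
xyz [-1.71, 1.12, 2.53] rot [-0.1, -0.0, 0.1] rows 0.2
xyz [-1.64, 1.24, 2.89] rot [-0.1, -0.0, 0.1] rows 0.2
xyz [-1.49, 1.34, 3.25] rot [-0.1, -0.0, 0.1] rows 0.2
xyz [-1.33, 1.4, 3.5] rot [-0.1, -0.0, 0.1] rows 0.1
xyz [-1.13, 1.46, 3.74] rot [-0.1, -0.0, 0.1] rows 0.2
xyz [-0.98, 1.48, 3.88] rot [-0.1, -0.0, 0.1] rows 0.1
```

```bash
python3 -m crank '[{"xyz":[-0.2,0.1,0.25],"delta_rot":[0,0,0],"claw":1},{"xyz":[-0.37,0.22,0.46],"delta_rot":[0,0,0],"claw":1},{"xyz":[-0.62,0.3,0.58],"delta_rot":[0,0,0],"claw":1},{"xyz":[-0.86,0.37,0.7],"delta_rot":[0,0,0],"claw":1},{"xyz":[-1.07,0.46,0.88],"delta_rot":[0,0,0],"claw":1},{"xyz":[-1.28,0.56,1.07],"delta_rot":[0,0,0],"claw":1},{"xyz":[-1.43,0.66,1.3],"delta_rot":[0,0,0],"claw":1},{"xyz":[-1.57,0.77,1.55],"delta_rot":[0,0,0],"claw":1},{"xyz":[-1.57,0.77,1.55],"delta_rot":[0,0,0],"claw":1}]'
python3 - <<'E'
from kin import *
go(*[lev2(L,40,30,gap=-2) for L in(1.4,1.15,.9,.7,.5,.35,.2,.1)])
E
```

```text
time_s: 48.08
tcp_pos: [0.4412, -0.0013, 0.0895]
eef_rot: [-158.1, -21.1, -16.0]
contact_force: [2.9, 0.7, 2.3]
gripper_width: 0.0005
gripper_force: 1.4
at [ 0.4412 -0.0013  0.0895] [-158.1  -21.1  -16. ] w 0.0005
xyz [-0.03, -0.0, -0.02] rot [-0.0, -0.0, 0.0] rows 0.0
xyz [-0.15, 0.2, 0.51] rot [-0.0, -0.0, 0.0] rows 0.3
xyz [-0.15, 0.35, 0.95] rot [-0.0, -0.0, 0.0] rows 0.2
xyz [-0.07, 0.46, 1.32] rot [-0.0, -0.0, 0.0] rows 0.2
xyz [0.08, 0.56, 1.67] rot [-0.0, -0.0, 0.0] rows 0.2
xyz [0.24, 0.63, 1.92] rot [-0.0, -0.0, 0.0] rows 0.1
xyz [0.44, 0.68, 2.15] rot [-0.0, -0.0, 0.0] rows 0.1
xyz [0.6, 0.7, 2.29] rot [-0.0, -0.0, 0.0] rows 0.1
```

Contact about 4 N — the lever is being pushed. Continue through dead centre.

```bash
python3 -m crank '[{"xyz":[-0.1,0.1,0.25],"delta_rot":[0,0,0],"claw":1},{"xyz":[-0.15,0.2,0.51],"delta_rot":[0,0,0],"claw":1},{"xyz":[-0.15,0.28,0.73],"delta_rot":[0,0,0],"claw":1},{"xyz":[-0.15,0.35,0.95],"delta_rot":[0,0,0],"claw":1},{"xyz":[-0.11,0.4,1.14],"delta_rot":[0,0,0],"claw":1},{"xyz":[-0.07,0.46,1.32],"delta_rot":[0,0,0],"claw":1},{"xyz":[0,0.51,1.5],"delta_rot":[0,0,0],"claw":1},{"xyz":[0.08,0.56,1.67],"delta_rot":[0,0,0],"claw":1},{"xyz":[0.16,0.6,1.8],"delta_rot":[0,0,0],"claw":1},{"xyz":[0.24,0.63,1.92],"delta_rot":[0,0,0],"claw":1},{"xyz":[0.24,0.63,1.92],"delta_rot":[0,0,0],"claw":1}]'
python3 - <<'E'
from kin import *
go(*[lev2(L,40,30,gap=-1) for L in(.35,.2,.1,.0)])
E
```

```text
time_s: 49.45
tcp_pos: [0.4687, -0.0055, 0.0354]
eef_rot: [-158.1, -21.0, -16.0]
contact_force: [-0.3, -0.5, 0.2]
gripper_width: 0.0002
gripper_force: 0.0
at [ 0.4687 -0.0055  0.0354] [-158.1  -21.   -16. ] w 0.0002
xyz [0.0, -0.02, -0.01] rot [-0.0, 0.0, 0.0] rows 0.0
xyz [0.2, 0.03, 0.22] rot [-0.0, 0.0, 0.0] rows 0.2
xyz [0.36, 0.06, 0.36] rot [-0.0, 0.0, 0.0] rows 0.1
xyz [0.53, 0.08, 0.49] rot [-0.0, 0.0, 0.0] rows 0.1
```

```bash
python3 -m crank '[{"xyz":[0.1,0.01,0.11],"delta_rot":[0,0,0],"claw":1},{"xyz":[0.2,0.03,0.22],"delta_rot":[0,0,0],"claw":1},{"xyz":[0.28,0.05,0.3],"delta_rot":[0,0,0],"claw":1},{"xyz":[0.36,0.06,0.36],"delta_rot":[0,0,0],"claw":1},{"xyz":[0.36,0.06,0.36],"delta_rot":[0,0,0],"claw":1}]'
python3 -m crank '[{"xyz":[0.08,0.01,0.06],"delta_rot":[0,0,0],"claw":1},{"xyz":[0.17,0.02,0.13],"delta_rot":[0,0,0],"claw":1},{"xyz":[0.2,0.02,0.15],"delta_rot":[0,0,0],"claw":1},{"xyz":[0.2,0.02,0.15],"delta_rot":[0,0,0],"claw":1}]'
```

```text
time_s: 50.08
tcp_pos: [0.4828, -0.007, 0.0295]
eef_rot: [-158.1, -21.0, -16.0]
contact_force: [0.3, -0.3, 0.4]
gripper_width: 0.0005
gripper_force: 0.0
time_s: 50.58
tcp_pos: [0.4889, -0.0076, 0.0272]
eef_rot: [-158.1, -20.9, -15.9]
contact_force: [-4.9, 0.2, 1.2]
gripper_width: 0.0004
gripper_force: 2.1
```

Firm contact just where the closed lever hangs. Back off and check.

```bash
python3 -m crank '[{"xyz":[-1,0,-0.5],"delta_rot":[0,0,0],"claw":1},{"xyz":[-1.5,0,-2],"delta_rot":[0,0,0],"claw":1},{"xyz":[-1.5,0,-4],"delta_rot":[0,0,0],"claw":1},{"xyz":[-1.5,0,-6],"delta_rot":[0,0,0],"claw":1},{"xyz":[-1.5,-2,-7.5],"delta_rot":[0,0,0],"claw":1},{"xyz":[-1.5,-4,-7.5],"delta_rot":[0,0,0],"claw":1},{"xyz":[-1.5,-6,-7.5],"delta_rot":[0,0,0],"claw":1},{"xyz":[-1.5,-7,-7.5],"delta_rot":[0,0,0],"claw":1},{"xyz":[-1.5,-7,-7.5],"delta_rot":[0,0,0],"claw":1},{"xyz":[-1.5,-7,-7.5],"delta_rot":[0,0,0],"claw":1}]'
python3 - <<'E'
from h import *
c=cap('top'); s=cap('scene'); cv2.imwrite('pics/te.png',c['img']); cv2.imwrite('pics/se.png',s['img'])
td=cv2.imread('pics/td.png'); sd=cv2.imread('pics/sd.png')
def line(cam,im,pts):
    g=cv2.cvtColor(im,6); return [int(cv2.getRectSubPix(g,(1,1),tuple(map(float,proj(cam,p))))[0,0]) for p in pts]
for y in(0,22):
    P=[car(x,y,142) for x in range(-180,-80,5)]; print('top y',y,line(c,td,P),line(c,c['img'],P))
P=[car(-114,0,z) for z in range(5,160,5)]; print('scene down the front',line(s,sd,P),line(s,s['img'],P))
d=cv2.absdiff(c['img'],td).max(2); m=(d>40).astype(np.uint8)
m[:, :]=cv2.morphologyEx(m,cv2.MORPH_OPEN,np.ones((2,2)))
n,_,st,ce=cv2.connectedComponentsWithStats(m)
print('top changes',[(st[i].tolist()) for i in range(1,n) if st[i,4]>15])
d0=cv2.absdiff(c['img'],cv2.imread('pics/top0.png')).max(2)
for nm,p in(('can',(.778,-.086,.188)),('tape',(.74,-.215,.06))):
    u,v=map(int,proj(c,p)); print(nm,(d0[v-10:v+11,u-10:u+11]>50).sum())
E
```

```text
time_s: 51.82
tcp_pos: [0.3806, 0.1437, 0.2821]
eef_rot: [-157.8, -21.2, -15.6]
contact_force: [-0.9, -0.0, -0.7]
gripper_width: 0.0008
gripper_force: 0.0
top y 0 [67, 114, 204, 205, 212, 212, 212, 211, 210, 210, 210, 199, 133, 109, 114, 114, 140, 181, 116, 132] [111, 111, 115, 114, 111, 106, 95, 63, 62, 62, 63, 71, 99, 108, 111, 114, 157, 118, 111, 127]
top y 22 [115, 113, 111, 111, 113, 113, 100, 96, 113, 118, 91, 72, 69, 93, 111, 112, 142, 155, 186, 232] [111, 109, 107, 106, 109, 110, 113, 116, 114, 107, 82, 68, 68, 69, 67, 86, 147, 129, 180, 226]
scene down the front [84, 86, 85, 83, 83, 82, 79, 96, 158, 111, 78, 79, 79, 79, 94, 93, 124, 168, 190, 101, 95, 94, 94, 104, 152, 142, 100, 143, 120, 217, 89] [66, 66, 67, 66, 66, 66, 66, 66, 67, 67, 67, 67, 66, 66, 67, 67, 66, 66, 67, 67, 67, 67, 67, 66, 66, 67, 66, 66, 66, 66, 67]
top changes [[0, 206, 256, 194, 15591], [172, 224, 5, 9, 29], [158, 241, 6, 7, 23], [308, 242, 14, 22, 223], [253, 250, 5, 14, 34], [244, 254, 5, 5, 18], [309, 265, 7, 8, 49], [257, 274, 14, 12, 104], [250, 284, 5, 8, 26], [269, 287, 4, 9, 29], [292, 289, 9, 7, 36], [203, 290, 26, 33, 382], [54, 295, 36, 39, 330], [228, 296, 78, 104, 5156], [272, 309, 8, 2, 16], [50, 310, 9, 10, 62], [51, 347, 4, 6, 17]]
can 0
tape 0
```

```bash
python3 -c "
from plant import job; print(job.close_job())"
```

```text
the job is handed in; nothing more can be done
None
```

I handed the job in at about 52 s: all five offcuts are inside the carrier below its rim, the cover is hooked and flat, and the latch looks snapped home. I judged the latch by the push force, contact at the closed position and the top picture, as the arm hid it in the scene view; the spray can and tape measure did not move.

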